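# Unpin and open the tea chest

### The job

Pull the retaining pin out of the tea chest's staple (it is a bayonet: turn it, up to a quarter turn one way or the other, until you feel it come free, without forcing it) and put it in the white dish. Then lift the lid off by its handle and set it down gently, flat on the middle of the cork mat, and leave everything else standing where it is.

Things in the scene. Friction and masses are not known exactly. Their poses are not given: they have to be found in the camera images.
- chest: White tea chest, fixed: 200 (x) by 180 (y) by 85 mm high. Origin: centre of its underside; x from its front (staple side, towards the robot) to its back, z up. The front 55 mm is a closed deck with a steel staple (44 mm wide) whose face slopes down 28 deg to the front; the rest lies under the lid. The staple holds a slotted washer, set at another angle each time, held fast (3 N m).
- eye (a point): Where the pin's axis meets the upper face of the lid's sloping hasp: (-75, 0, 121) mm in the chest frame; chest axes. The pin's axis leans 28 deg, head to the front: (-0.469, 0, 0.883). Under the hasp's 28 mm eye is the washer's slot, 8 by 28 mm, hidden by the pin's collar: 25 to 90 deg off the pin's tooth at the start, one way or the other. Which and where must be felt.
- pin_grip (a point): Steel bayonet pin, loose, 70 g, 66 mm long: centre of its flat wing head, 30 mm along its own x, 12 mm thick (y), 24 mm along z. z: along the shaft to the head, leaning 28 deg. The wing starts in the chest's x-z plane. Under the wing a 12 mm neck, then a collar. Out of line with the slot it rises 2 to 3 mm and stops hard; within about 8 deg of it, it slides out; 30 mm along its axis frees it.
- pin: The same pin: origin on its axis at the collar's underside (which rests on the hasp), 28 mm below point pin_grip, same axes. Collar 37 mm wide, 4 mm thick; below it a 6 mm shaft, 26 mm long, with a cross-tooth 14 mm under the collar (24 mm along the pin's x, parallel to the wing, 5 mm square) that sits behind the slotted washer.
- lid_seat (a point): Point in the chest at (26.5, 0, 127) mm: where the lid's handle centre is while the lid is seated; chest axes.
- lid_grip (a point): Centre of the steel bar handle of the bamboo lid (lift-off, no hinge, 0.3 to 0.5 kg): bar 12 mm square, 100 mm long along the lid's y, posts 42 mm either side, 24 mm free under it. Lid plate 151 (x) by 184 (y) by 12 mm, its top 30 mm below this point. The hasp stands at its front (-x) edge to 9 mm above this point, reaches 50 mm further forward and goes no lower than the plate.
- lid: The same lid: origin in the middle at the underside of its 8 mm skirt, 50 mm below point lid_grip, same axes (those of the chest while seated).
- mat: Cork mat, fixed, 200 (x) by 220 (y) by 6 mm thick; origin: centre of its underside. The lid goes here.
- dish: White rectangular dish, fixed, 150 (x) by 100 (y) by 30 mm high, walls and floor 5 mm; origin: centre of its underside. The pin goes here.
- mug: Bystander, leave alone: blue mug, 76 mm wide, 90 mm tall; origin at its foot.
- jar: Bystander, leave alone: glass jar with steel cap, 64 mm wide, 85 mm tall; origin at its foot.
- spoon: Bystander, leave alone: wooden spoon, 190 mm, lying along its x.
- tin: Bystander, leave alone: plain tin, 60 mm wide, 70 mm tall; origin at its foot.
- stopper: Bystander, leave alone: loose cork stopper, 52 mm wide, 35 mm tall; origin at its foot.
There are look-alikes about, which are no part of the job. Of the things that look like the dish, take the one that is farthest to the robot's left at the start.

How it is judged:
By the outcome, as a careful person would: the job done as asked, in the order asked, and still so for the second after the job is handed in, with the robot touching nothing.
It also fails if it takes over 70 s, if anything falls off the work surface, if the arm or the gripper's body presses on something with over 40 N, if the wrist force passes 120 N, or if a joint passes its speed limit or range.

### The arm

A 7-joint arm with a two-finger parallel gripper is mounted at the origin on the work surface. World frame = base frame: x ahead of the robot, y to its left, z up, the work surface at z = 0. Lengths are in m, angles in rad, forces in N, time in s.
With the tool pointing down it reaches from about 0.35 to 0.9 m from the base axis. Payload 19.9 kg.
Tool frame: the origin (TCP) lies on the centre line of the jaws, within the pads' length; the fingertips stand 22 mm ahead of it and the grasp point (between the pads) lies 3 mm ahead of it (arm.finger_overhang is the distance from the TCP to the fingertips, in m); z points along the fingers, y is the direction in which the jaws open and shut (so a half turn about z gives the same grasp; the last joint's range is limited). The gripper opens to 85 mm and grips with 20 to 120 N. Pads are 22 mm wide; open, the fingers measure 114 mm over their backs; the gripper's body (76 mm by 85 mm) begins 54 mm behind the grasp point. The pads swing forward as they close: fully open they stand 13 mm farther back than shut.
Start: joints at [-0.042, 0.417, -0.01, 1.614, 0.005, 1.111, -0.053], TCP at [0.625, 0, 0.253] pointing down, gripper open.
Joint ranges: [-2.81, 2.81], [-0.39, 2.02], [-1.27, 1.25], [0.06, 2.57], [-1.19, 4.33], [0.19, 2], [-2.82, 2.82]. Speed limits (rad/s): [1.89, 1.89, 2.39, 2.39, 3.01, 3.01, 3.01].

### API

Orientations are given as a unit quaternion [x, y, z, w].
In Python, from cell import arm, vision, hand_in gives the robot as it stands.
- The arm moves only by the tool send_rows, never from a script. Its argument "series" is a list of rows, each an object of numbers: "dx", "dy", "dz": the shift along the tool's x, y, z in m; "wx", "wy", "wz": the turn, a rotation vector about the tool's x, y, z in rad. In form: [{"dx": .., "dy": .., "dz": .., "wx": .., "wy": .., "wz": ..}, ...]. A call has 1 to 5 rows; each row is the pose to reach, as a shift and turn from the pose commanded when the call began, along the tool's axes at that moment; what a row does not reach only later rows make up. A row lasts 1/12 s, in which the tool goes at most 41.7 mm and 7.16 degrees, less where a joint would pass 70% of its speed; a pose out of reach is approached as far as the arm can. A call with a gripper value outside its range is refused whole. "fingers" is the finger opening in m, from 0 to 0.0854, set as the call begins (left out, the last holds). The fingers move at their own pace and stop on an object; "force" is the grip in N (left out, the last holds). Time passes only in rows, so rows that repeat a pose let the fingers close. It gives the time, the measured TCP pose, the force and the opening at its end, in the units of the state.
- arm.sense(): the state, without advancing time (a new reading comes with each control period).
- vision.read_camera(name): name is "scene" or "side" or "wrist"; returns (picture, depth): 480x640x3 uint8, blue, green, red; 480x640 float32, m along the optical axis (not along the pixel's ray), 0 where there is no reading.
- vision.get_calibration(name): a dict with "intrinsics" (3x3 intrinsics, pixels), "distortion" ([k1, k2, p1, p2, k3] as OpenCV has them; the pictures are not rectified), "R" (3x3) and "t" (3): a world point X has camera coordinates R X + t; the wrist camera has in their place "T_tool_cam" (4x4, takes a point from camera to tool coordinates, whose origin is the TCP and whose axes are the flange's). Camera axes: x right, y down, z forward; pixel columns grow to the right and rows downward; lengths in m; the calibration is good to about 2 mm. A picture is of the moment at which its call begins: read the wrist's pose just before it. get_calibration takes no time and is no camera call.
- hand_in(): hands the job in, once; it reports no verdict.
The state is a dict: "time_s": time; "q": joint angles; "dq": joint speeds; "joint_torque": joint torques, N m; "tool_pos": TCP position; "eef_rot": TCP orientation; "wrist_force": force on the tool from outside, world axes, zero at the start; "torque": the same for the moment, N m; "gripper_width": finger opening in m.
Only numpy, scipy, OpenCV 4.12 (cv2) and the standard library are available. Lean on these libraries where they do the work, as an engineer would, in place of code of your own. Each camera call takes 0.05 s, during which the arm holds its last target.

## Working session

There is one attempt and no reset: what is moved stays moved. The work goes in short steps, Python scripts to look and compute and a tool call to move; the robot and the scene stay as the last step left them, time stands still between calls to the robot, and variables do not carry over. Pictures are saved under pics/ and viewed, and the job is handed in when it is done.

Besides the shell and the picture viewer there is one more tool, called after "Emit:" as name([rows], argument=value, ...), one row to a line, values as JSON. send_rows: Moves the arm, as the interface text tells. Its arguments: {"type":"object","properties":{"series":{"type":"array","items":{"type":"object","properties":{"dx":{"type":"number"},"dy":{"type":"number"},"dz":{"type":"number"},"wx":{"type":"number"},"wy":{"type":"number"},"wz":{"type":"number"}}}},"fingers":{"type":"number"},"force":{"type":"number"}},"required":["series"]}

```bash
ls -la; mkdir -p pics
cat > h.py <<'E'
import numpy as np, cv2
from cell import arm, vision, hand_in
from scipy.spatial.transform import Rotation as Rot
def snap(n,f):
    s=arm.sense(); p,d=vision.read_camera(n); cv2.imwrite('pics/'+f+'.png',p); np.savez('pics/'+f+'.npz',p=p,d=d,pos=s['tool_pos'],rot=s['eef_rot']); return p,d,s
def cam(n,pos=None,rot=None):
    c=vision.get_calibration(n);K=np.array(c['intrinsics']);D=np.array(c['distortion'],float)
    if 'R' in c: R=np.array(c['R']);t=np.array(c['t'])
    else:
        T=np.array(c['T_tool_cam']);W=np.eye(4);W[:3,:3]=Rot.from_quat(rot).as_matrix();W[:3,3]=pos
        M=np.linalg.inv(W@T);R=M[:3,:3];t=M[:3,3]
    return K,D,R,t
def ray(C,uv):
    K,D,R,t=C; x=cv2.undistortPoints(np.array(uv,float).reshape(-1,1,2),K,D)[:,0]
    d=np.c_[x,np.ones(len(x))]; return -R.T@t, d@R   # origin, dirs (z-cam=1)
def onplane(C,uv,z):
    o,d=ray(C,uv); return o+d*((z-o[2])/d[:,2])[:,None]
def cloud(C,d):
    v,u=np.mgrid[0:480,0:640]; o,r=ray(C,np.c_[u.ravel(),v.ravel()]); P=o+r*d.reshape(-1,1); P[d.ravel()<=0]=np.nan; return P.reshape(480,640,3)
def proj(C,P):
    K,D,R,t=C; return cv2.projectPoints(np.array(P,float).reshape(-1,3),cv2.Rodrigues(R)[0],t,K,D)[0][:,0]
E
python3 - <<'E'
from h import *
np.set_printoptions(precision=4,suppress=True)
for n in ['scene','side','wrist']:
    p,d,s=snap(n,n+'0')
    c=vision.get_calibration(n);print(n,c)
print(s, arm.finger_overhang)
E
```

```text
total 12
drwxr-xr-x  3 agent agent 4096 Dec  7 13:21 .
drwxr-xr-x 23 root  root  4096 Dec  7 13:21 ..
drwxr-xr-x  2 agent agent 4096 Dec  7 13:21 pics
scene {'intrinsics': array([[505.664 ,   0.    , 319.9684],
       [  0.    , 505.664 , 243.3694],
       [  0.    ,   0.    ,   1.    ]]), 'distortion': array([0.0463, 0.    , 0.    , 0.    , 0.    ]), 'R': array([[-0.337 ,  0.9413, -0.0189],
       [ 0.6482,  0.2174, -0.7298],
       [-0.6828, -0.2582, -0.6834]]), 't': array([ 0.141 , -0.243 ,  1.5941])}
side {'intrinsics': array([[446.6875,   0.    , 318.7733],
       [  0.    , 446.6875, 243.5127],
       [  0.    ,   0.    ,   1.    ]]), 'distortion': array([0.0388, 0.    , 0.    , 0.    , 0.    ]), 'R': array([[-0.9093, -0.4157,  0.0167],
       [-0.3073,  0.6442, -0.7004],
       [ 0.2805, -0.642 , -0.7135]]), 't': array([0.4014, 0.2035, 0.9767])}
wrist {'intrinsics': array([[337.0855,   0.    , 320.5295],
       [  0.    , 337.0855, 237.099 ],
       [  0.    ,   0.    ,   1.    ]]), 'distortion': array([-0.0452,  0.    ,  0.    ,  0.    ,  0.    ]), 'T_tool_cam': array([[-0.0004, -0.9662, -0.2579,  0.0647],
       [ 1.    , -0.0005,  0.0004,  0.0011],
       [-0.0006, -0.2579,  0.9662, -0.1205],
       [ 0.    ,  0.    ,  0.    ,  1.    ]])}
{'time_s': 0.1, 'q': array([-0.0415,  0.4179, -0.0103,  1.6141,  0.0047,  1.1107, -0.053 ]), 'dq': array([ 0.0028, -0.0007,  0.0002, -0.0007,  0.0021,  0.0001, -0.0008]), 'joint_torque': array([  0.0007, -86.5828,   0.6801, -43.5639,   0.0192,   0.005 ,
        -0.0001]), 'tool_pos': array([0.6247, 0.    , 0.2527]), 'eef_rot': array([ 0.7071,  0.7071, -0.0004, -0.0004]), 'wrist_force': array([ 0.0002, -0.0907, -0.5734]), 'torque': array([-0.011 ,  0.0179, -0.0211]), 'gripper_width': 0.08510193355765197} 0.022
```

View pics/scene0.png

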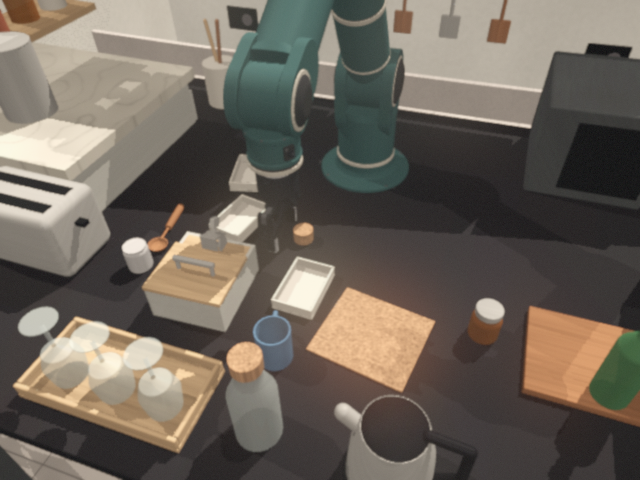

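View pics/side0.png

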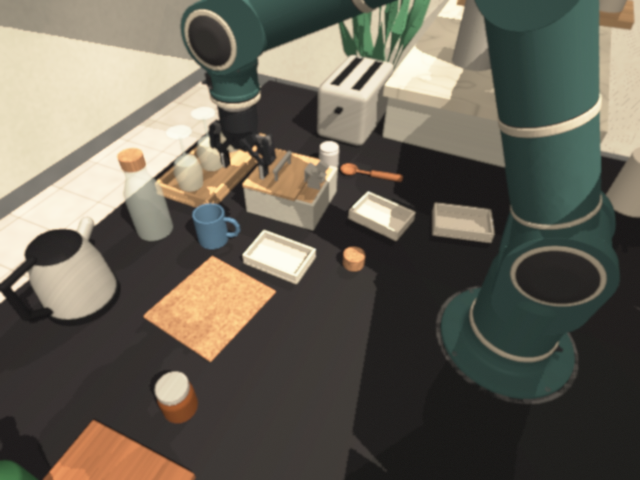

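View pics/wrist0.png

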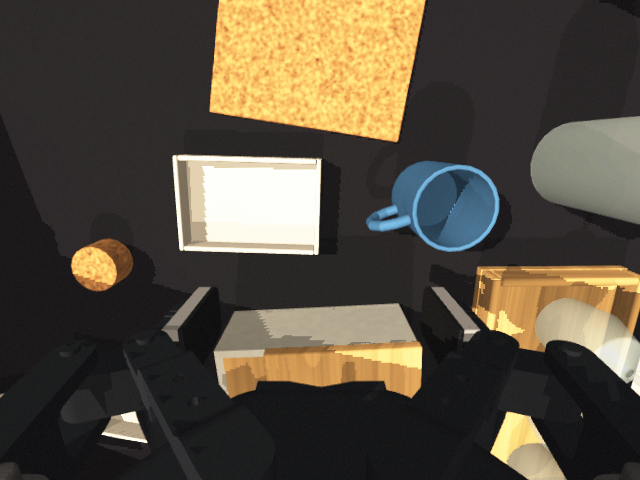

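The scene view shows the chest at about (205,275) with the pin and staple at (213,238). The mat is at (372,337), and there are three dishes at (303,285), (240,218) and (245,172). Next I'll measure them.

Run:
```python
from h import *
np.set_printoptions(precision=4,suppress=True)
a=np.load('pics/scene0.npz');C=cam('scene');P=cloud(C,a['d'])
for uv in [(303,285),(240,218),(245,172),(372,337),(205,280),(213,240),(273,335),(303,232),(137,255),(487,320),(195,262)]:
    print(uv,P[uv[1],uv[0]])
b=np.load('pics/side0.npz');C2=cam('side');P2=cloud(C2,b['d'])
for uv in [(279,255),(381,214),(463,222),(210,307),(290,170),(315,175),(208,225),(354,258)]:
    print('side',uv,P2[uv[1],uv[0]])
p=a['p'];q=cv2.resize(p[200:350,120:280],None,fx=4.5,fy=4,interpolation=cv2.INTER_CUBIC);cv2.imwrite('pics/s0z.png',q)
p=b['p'];q=cv2.resize(p[130:250,230:370],None,fx=5,fy=5,interpolation=cv2.INTER_CUBIC);cv2.imwrite('pics/d0z.png',q)
```

```text
(303, 285) [ 0.5367 -0.0012  0.0054]
(240, 218) [ 0.3593 -0.2579  0.0062]
(245, 172) [ 0.1548 -0.3414  0.0063]
(372, 337) [0.6321 0.1973 0.0071]
(205, 280) [ 0.6689 -0.1773  0.0979]
(213, 240) [ 0.5771 -0.2014  0.1303]
(273, 335) [ 0.711  -0.0021  0.0277]
(303, 232) [ 0.387  -0.0577  0.0343]
(137, 255) [ 0.6195 -0.3979  0.0601]
(487, 320) [0.5662 0.4191 0.0791]
(195, 262) [ 0.6545 -0.2033  0.132 ]
side (279, 255) [ 0.5535 -0.0028  0.0035]
side (381, 214) [ 0.3703 -0.2606  0.0055]
side (463, 222) [ 0.1571 -0.3306  0.0019]
side (210, 307) [0.6169 0.2076 0.0059]
side (290, 170) [ 0.633  -0.2246  0.095 ]
side (315, 175) [ 0.5457 -0.1993  0.1236]
side (208, 225) [0.7191 0.0454 0.0812]
side (354, 258) [ 0.3693 -0.0465  0.0354]
```

View pics/s0z.png

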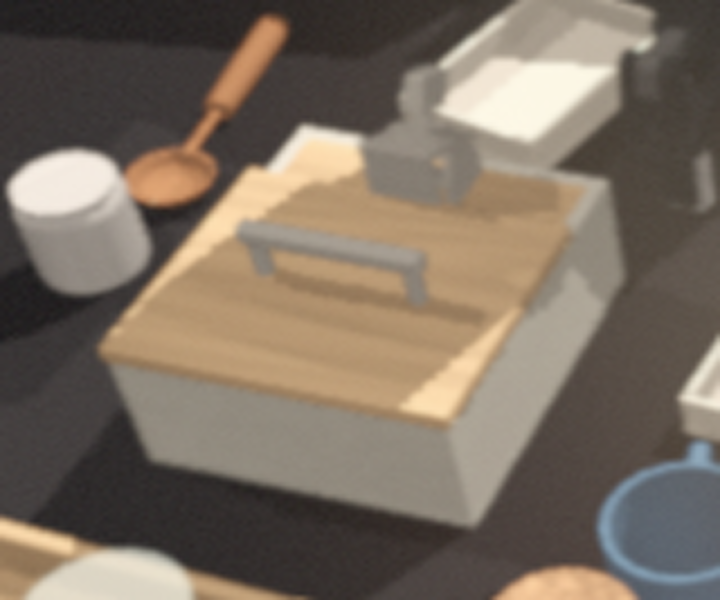

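View pics/d0z.png

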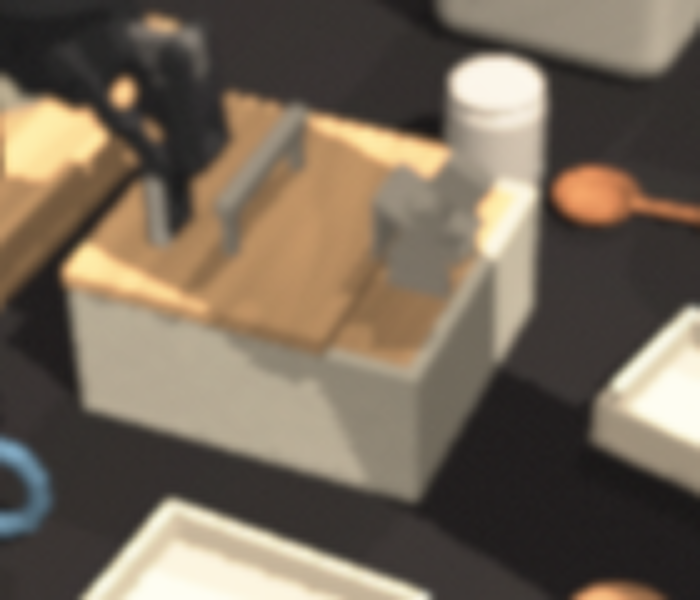

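Run:
```python
from h import *
np.set_printoptions(precision=4,suppress=True)
C=cam('scene'); f=lambda u,v:(120+u/4.5,200+v/4)
h=onplane(C,[f(242,228),f(424,260)],.133);print('handle',h,h.mean(0)); d=h[0]-h[1];print(np.degrees(np.arctan2(d[1],d[0])),np.linalg.norm(d))
l=onplane(C,[f(105,352),f(447,418),f(475,523)],.097);print('lid',l);d=l[0]-l[1];print(np.degrees(np.arctan2(d[1],d[0])),np.linalg.norm(d))
print('base',onplane(C,[f(475,523),f(157,462)],0))
D=cam('side');g=lambda u,v:(230+u/5,130+v/5)
print('base side',onplane(D,[g(415,498),g(85,408)],0))
b=onplane(D,[g(225,212),g(298,112)],.133);print(b,b.mean(0))
```

```text
handle [[ 0.6565 -0.255   0.133 ]
 [ 0.6501 -0.1583  0.133 ]] [ 0.6533 -0.2066  0.133 ]
-86.21018919685173 0.09690772877344642
lid [[ 0.7318 -0.2931  0.097 ]
 [ 0.7207 -0.1145  0.097 ]
 [ 0.7774 -0.0703  0.097 ]]
-86.44062875330715 0.1789003302325828
base [[ 0.7162 -0.118   0.    ]
 [ 0.7294 -0.2927  0.    ]]
base side [[ 0.5168 -0.1275 -0.    ]
 [ 0.714  -0.1136  0.    ]]
[[ 0.6384 -0.1527  0.133 ]
 [ 0.6458 -0.2498  0.133 ]] [ 0.6421 -0.2012  0.133 ]
```

Emit:
send_rows([
  {"dx": -0.03, "dy": 0, "dz": -0.02},
  {"dx": -0.07, "dy": -0.005, "dz": -0.035},
  {"dx": -0.11, "dy": -0.01, "dz": -0.05},
  {"dx": -0.15, "dy": -0.015, "dz": -0.065},
  {"dx": -0.185, "dy": -0.02, "dz": -0.08},
])

```text
validation failed for argument at $.se...
```

Emit:
send_rows([
  {"dx": -0.03},
  {"dx": -0.05},
  {"dx": -0.06},
  {"dx": -0.065},
  {"dx": -0.065},
])

```text
validation failed for argument at $.se...
```

Run:
```python
from h import *
p,d,s=snap('wrist','w1');print(s)
```

```text
{'time_s': 0.15, 'q': array([-0.04154064,  0.41784318, -0.0102945 ,  1.6140087 ,  0.00469977,
        1.11068857, -0.05298319]), 'dq': array([ 5.71677915e-04, -2.18511162e-03,  1.13902148e-03, -2.13425451e-03,
       -5.46135608e-05, -1.77914530e-03, -1.25835818e-03]), 'joint_torque': array([ 4.94602627e-04, -8.64738035e+01,  6.78995568e-01, -4.35059202e+01,
        1.90656655e-02,  5.86454262e-03, -4.75439651e-05]), 'tool_pos': array([6.24768262e-01, 1.59979333e-05, 2.52811497e-01]), 'eef_rot': array([ 7.07086505e-01,  7.07126905e-01, -3.54070073e-04, -2.97049403e-04]), 'wrist_force': array([ 0.63334021, -0.35806233,  0.04648827]), 'torque': array([-0.03778963,  0.0234913 ,  0.01816361]), 'gripper_width': 0.08532665394048491}
```

View pics/w1.png

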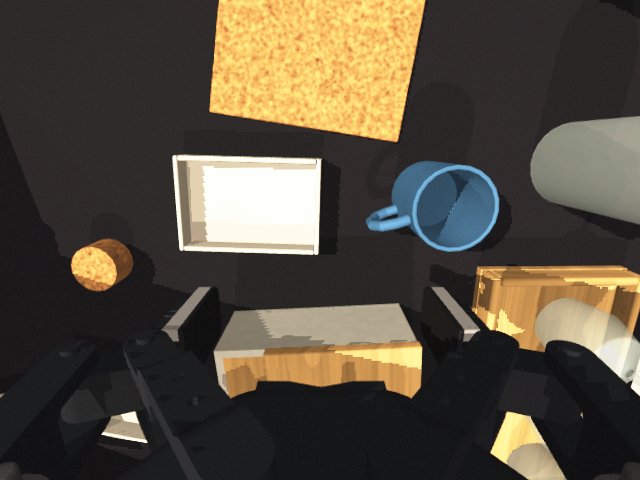

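The arm hasn't moved because both calls were refused. The picture is unchanged, with the dish at (248,205). I'll give all six numbers in each row.

Emit:
send_rows([
  {"dx": -0.03, "dy": 0, "dz": -0.02, "wx": 0, "wy": 0, "wz": 0},
  {"dx": -0.065, "dy": -0.005, "dz": -0.035, "wx": 0, "wy": 0, "wz": 0},
  {"dx": -0.1, "dy": -0.01, "dz": -0.05, "wx": 0, "wy": 0, "wz": 0},
  {"dx": -0.135, "dy": -0.015, "dz": -0.065, "wx": 0, "wy": 0, "wz": 0},
  {"dx": -0.17, "dy": -0.02, "dz": -0.08, "wx": 0, "wy": 0, "wz": 0},
])

```text
time_s: 0.62
tool_pos: [0.6044, -0.1715, 0.334]
eef_rot: [0.707, 0.707, -0.0, -0.0]
wrist_force: [0.9, -0.1, -0.6]
gripper_width: 0.0852
```

Emit:
send_rows([
  {"dx": -0.03, "dy": 0, "dz": 0, "wx": 0, "wy": 0, "wz": 0},
  {"dx": -0.06, "dy": 0, "dz": 0, "wx": 0, "wy": 0, "wz": 0},
  {"dx": -0.08, "dy": 0, "dz": 0, "wx": 0, "wy": 0, "wz": 0},
  {"dx": -0.08, "dy": 0, "dz": 0, "wx": 0, "wy": 0, "wz": 0},
  {"dx": -0.08, "dy": 0, "dz": 0, "wx": 0, "wy": 0, "wz": 0},
])

```text
time_s: 1.03
tool_pos: [0.6046, -0.251, 0.3328]
eef_rot: [0.708, 0.706, -0.0, -0.0]
wrist_force: [-0.2, -0.2, -0.4]
gripper_width: 0.0852
```

Run:
```python
from h import *
p,d,s=snap('wrist','w2');print(s['tool_pos'],s['q'])
```

```text
[ 0.60461939 -0.25103145  0.3328258 ] [ 0.28489996  0.41574378  0.08652391  1.43705125 -0.03606217  1.29108054
  0.37211684]
```

View pics/w2.png

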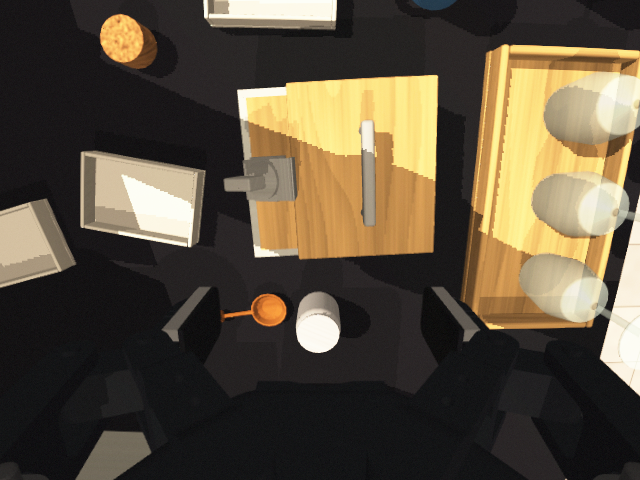

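The wrist view shows the whole chest. The lid corners are at about (286,83), (438,75), (434,251) and (300,258), the handle runs (368,121)–(369,226), and the pin wing is at (240,184).

Run:
```python
from h import *
np.set_printoptions(precision=4,suppress=True)
a=np.load('pics/w2.npz');C=cam('wrist',a['pos'],a['rot'])
p=a['p'];hsv=cv2.cvtColor(p,cv2.COLOR_BGR2HSV)
m=((hsv[...,1]>70)&(hsv[...,0]>8)&(hsv[...,0]<30)&(hsv[...,2]>70)).astype(np.uint8)
roi=np.zeros_like(m);roi[65:270,225:450]=1;m*=roi
m=cv2.morphologyEx(m,cv2.MORPH_OPEN,np.ones((3,3)))
def fit(pts,z):
    P=onplane(C,pts,z)[:,:2]; vx,vy,x,y=cv2.fitLine(P.astype(np.float32),cv2.DIST_HUBER,0,.001,.001).ravel(); return vx,vy,x,y
R=[(np.where(m[v,300:450])[0].max()+300.5,v) for v in range(90,240,3)]
T=[(u,np.where(m[60:200,u])[0].min()+59.5) for u in range(300,430,3)]
B=[(u,np.where(m[150:280,u])[0].max()+150.5) for u in range(310,425,3)]
L={}
for n,q in (('R',R),('T',T),('B',B)):
    L[n]=fit(q,.097);print(n,L[n],np.degrees(np.arctan2(L[n][1],L[n][0])))
def inter(a,b):
    A=np.array([[a[0],-b[0]],[a[1],-b[1]]]);t=np.linalg.solve(A,[b[2]-a[2],b[3]-a[3]]);return np.array([a[2]+t[0]*a[0],a[3]+t[0]*a[1]])
c1=inter(L['R'],L['T']);c2=inter(L['R'],L['B']);print(c1,c2,np.linalg.norm(c1-c2))
mid=(c1+c2)/2;n=np.array([-(c1-c2)[1],(c1-c2)[0]]);n/=np.linalg.norm(n);n*=np.sign(n[0]);yaw=np.degrees(np.arctan2(n[1],n[0]));print('yaw',yaw,'lid centre',mid-n*.0755)
# handle
g=((hsv[...,1]<60)&(hsv[...,2]>60)).astype(np.uint8)
sub=g[110:240,345:390];n_,lab,st,cen=cv2.connectedComponentsWithStats(sub);i=1+np.argmax(st[1:,4]);ys,xs=np.where(lab==i);print(st[i])
r=cv2.minAreaRect(np.c_[xs+345,ys+110].astype(np.float32));bx=cv2.boxPoints(r);print(bx)
W=onplane(C,bx,.133);print(W,W.mean(0))
P=cloud(C,a['d'])
for uv in [(368,170),(400,150),(400,200),(320,200),(240,184),(262,180),(285,180),(245,110)]:print(uv,P[uv[1],uv[0]])
q=cv2.resize(p[70:270,220:450],None,fx=3.4,fy=3,interpolation=cv2.INTER_CUBIC);cv2.imwrite('pics/w2z.png',q)
```

```text
R (np.float32(0.05303607), np.float32(-0.9985926), np.float32(0.72618765), np.float32(-0.20362338)) -86.95982
T (np.float32(0.99860334), np.float32(0.052833844), np.float32(0.6491469), np.float32(-0.11933808)) 3.0285664
B (np.float32(0.9986053), np.float32(0.052796368), np.float32(0.65722454), np.float32(-0.30295867)) 3.026416
[ 0.7215 -0.1155] [ 0.7313 -0.299 ] 0.18379368
yaw 3.0401657 lid centre [ 0.651  -0.2113]
[  14   10   17  106 1297]
[[358.7489 120.1968]
 [372.8914 119.8959]
 [375.1258 224.9122]
 [360.9833 225.2131]]
[[ 0.6405 -0.1623  0.133 ]
 [ 0.6533 -0.162   0.133 ]
 [ 0.6589 -0.2596  0.133 ]
 [ 0.6451 -0.2599  0.133 ]] [ 0.6495 -0.211   0.133 ]
(368, 170) [ 0.6502 -0.2068  0.1334]
(400, 150) [ 0.6878 -0.1888  0.096 ]
(400, 200) [ 0.6907 -0.2408  0.096 ]
(320, 200) [ 0.6051 -0.2405  0.0973]
(240, 184) [ 0.5354 -0.2169  0.1581]
(262, 180) [ 0.553  -0.2146  0.1472]
(285, 180) [ 0.5723 -0.216   0.1332]
(245, 110) [ 0.5275 -0.1481  0.0843]
```

View pics/w2z.png

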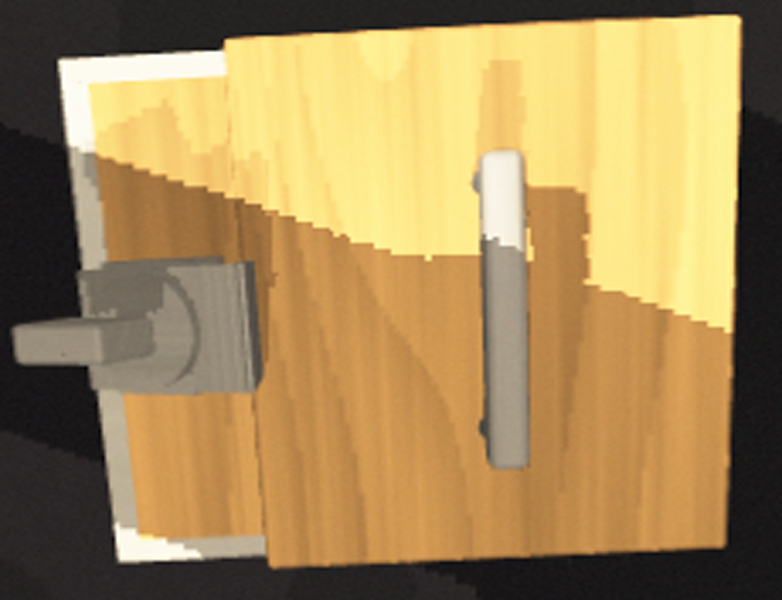

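```bash
cat >> h.py <<'E'
YAW=np.radians(3.04); HC=np.array([.650,-.211,.127])
Rc=Rot.from_euler('z',YAW).as_matrix()
CO=HC-Rc@[.0265,0,.127]
AX=Rc@np.array([-.4695,0,.8829])
EYE=CO+Rc@[-.075,0,.121]; PG=EYE+.028*AX
Rpin=np.c_[Rc@[.8829,0,.4695],Rc@[0,-1,0],-AX]
def rel(pos,R,s=None):
    s=s or arm.sense(); R0=Rot.from_quat(s['eef_rot']).as_matrix(); p0=np.array(s['tool_pos'])
    d=R0.T@(pos-p0); w=Rot.from_matrix(R0.T@R).as_rotvec()
    print('d',d.round(4),'w',w.round(4),'deg',np.degrees(np.linalg.norm(w)).round(1)); return d,w
E
python3 - <<'E'
from h import *
print(CO,EYE,PG)
d,w=rel(PG+.075*AX,Rpin)
for i in range(1,14): print(i,(d*i/13).round(4),(w*i/13).round(3))
E
```

```text
[ 6.23537292e-01 -2.12405378e-01  2.77555756e-17] [ 0.54864284 -0.21638286  0.121     ] [ 0.53551534 -0.21708003  0.1457212 ]
d [ 0.0307 -0.1046  0.1211] w [-0.371   0.3905  1.4846] deg 90.5
1 [ 0.0024 -0.008   0.0093] [-0.029  0.03   0.114]
2 [ 0.0047 -0.0161  0.0186] [-0.057  0.06   0.228]
3 [ 0.0071 -0.0241  0.0279] [-0.086  0.09   0.343]
4 [ 0.0094 -0.0322  0.0372] [-0.114  0.12   0.457]
5 [ 0.0118 -0.0402  0.0466] [-0.143  0.15   0.571]
6 [ 0.0142 -0.0483  0.0559] [-0.171  0.18   0.685]
7 [ 0.0165 -0.0563  0.0652] [-0.2    0.21   0.799]
8 [ 0.0189 -0.0643  0.0745] [-0.228  0.24   0.914]
9 [ 0.0212 -0.0724  0.0838] [-0.257  0.27   1.028]
10 [ 0.0236 -0.0804  0.0931] [-0.285  0.3    1.142]
11 [ 0.026  -0.0885  0.1024] [-0.314  0.33   1.256]
12 [ 0.0283 -0.0965  0.1117] [-0.342  0.36   1.37 ]
13 [ 0.0307 -0.1046  0.1211] [-0.371  0.391  1.485]
```

Emit:
send_rows([
  {"dx": 0.002, "dy": -0.008, "dz": 0, "wx": -0.029, "wy": 0.03, "wz": 0.114},
  {"dx": 0.005, "dy": -0.018, "dz": 0, "wx": -0.057, "wy": 0.06, "wz": 0.228},
  {"dx": 0.007, "dy": -0.03, "dz": 0.005, "wx": -0.086, "wy": 0.09, "wz": 0.343},
  {"dx": 0.01, "dy": -0.04, "dz": 0.01, "wx": -0.114, "wy": 0.12, "wz": 0.457},
  {"dx": 0.012, "dy": -0.05, "dz": 0.02, "wx": -0.143, "wy": 0.15, "wz": 0.571},
])

```text
time_s: 1.5
tool_pos: [0.5551, -0.2366, 0.314]
eef_rot: [0.874, 0.474, 0.104, -0.002]
wrist_force: [0.4, -0.3, -0.1]
gripper_width: 0.0852
```

Run:
```python
from h import *
s=arm.sense();print(s['q'])
d,w=rel(PG+.075*AX,Rpin)
for i in range(1,9): print(i,(d*i/8).round(4),(w*i/8).round(3))
```

```text
[ 0.31060399  0.27166695  0.14752755  1.69397581 -0.23976443  1.07194968
 -0.02290247]
d [-0.033  -0.0648  0.0919] w [-0.2258  0.2372  0.9098] deg 55.4
1 [-0.0041 -0.0081  0.0115] [-0.028  0.03   0.114]
2 [-0.0082 -0.0162  0.023 ] [-0.056  0.059  0.227]
3 [-0.0124 -0.0243  0.0345] [-0.085  0.089  0.341]
4 [-0.0165 -0.0324  0.0459] [-0.113  0.119  0.455]
5 [-0.0206 -0.0405  0.0574] [-0.141  0.148  0.569]
6 [-0.0247 -0.0486  0.0689] [-0.169  0.178  0.682]
7 [-0.0289 -0.0567  0.0804] [-0.198  0.208  0.796]
8 [-0.033  -0.0648  0.0919] [-0.226  0.237  0.91 ]
```

Emit:
send_rows([
  {"dx": -0.004, "dy": -0.008, "dz": 0.011, "wx": -0.028, "wy": 0.03, "wz": 0.114},
  {"dx": -0.008, "dy": -0.016, "dz": 0.023, "wx": -0.056, "wy": 0.059, "wz": 0.227},
  {"dx": -0.012, "dy": -0.024, "dz": 0.034, "wx": -0.085, "wy": 0.089, "wz": 0.341},
  {"dx": -0.016, "dy": -0.032, "dz": 0.046, "wx": -0.113, "wy": 0.119, "wz": 0.455},
  {"dx": -0.021, "dy": -0.04, "dz": 0.057, "wx": -0.141, "wy": 0.148, "wz": 0.569},
])

```text
time_s: 1.92
tool_pos: [0.5205, -0.2264, 0.2495]
eef_rot: [0.96, 0.2, 0.194, -0.005]
wrist_force: [1.3, -0.6, -0.6]
gripper_width: 0.0853
```

Run:
```python
from h import *
s=arm.sense();print(s['q'])
d,w=rel(PG+.075*AX,Rpin)
for i in range(1,4): print(i,(d*i/3).round(4),(w*i/3).round(3))
```

```text
[ 0.31596967  0.19577597  0.18683194  1.98584927 -0.4548504   0.71523933
 -0.35649603]
d [-0.0283 -0.0171  0.0279] w [-0.0853  0.0904  0.3409] deg 20.8
1 [-0.0094 -0.0057  0.0093] [-0.028  0.03   0.114]
2 [-0.0189 -0.0114  0.0186] [-0.057  0.06   0.227]
3 [-0.0283 -0.0171  0.0279] [-0.085  0.09   0.341]
```

Emit:
send_rows([
  {"dx": -0.009, "dy": -0.006, "dz": 0.009, "wx": -0.028, "wy": 0.03, "wz": 0.114},
  {"dx": -0.019, "dy": -0.011, "dz": 0.019, "wx": -0.057, "wy": 0.06, "wz": 0.227},
  {"dx": -0.028, "dy": -0.017, "dz": 0.028, "wx": -0.085, "wy": 0.09, "wz": 0.341},
  {"dx": -0.028, "dy": -0.017, "dz": 0.028, "wx": -0.085, "wy": 0.09, "wz": 0.341},
])

```text
time_s: 2.25
tool_pos: [0.4985, -0.218, 0.21]
eef_rot: [0.97, 0.025, 0.24, -0.008]
wrist_force: [-0.6, -0.3, 0.1]
gripper_width: 0.0851
```

Run:
```python
from h import *
s=arm.sense();print(s['q'])
d,w=rel(PG+.075*AX,Rpin)
snap('wrist','w3');snap('side','d3')
C=cam('wrist',s['tool_pos'],s['eef_rot']);print(proj(C,[PG,PG+.012*AX,EYE,HC]))
```

```text
[ 0.31350062  0.1701166   0.18381017  2.15661617 -0.63596986  0.47534485
 -0.51005923]
d [ 0.0025  0.0011 -0.0009] w [-0.0021  0.0038 -0.0022] deg 0.3
[[321.86058843 255.44266561]
 [321.90710111 262.02957776]
 [321.77005824 242.63903522]
 [321.47608528 106.67982555]]
```

View pics/w3.png

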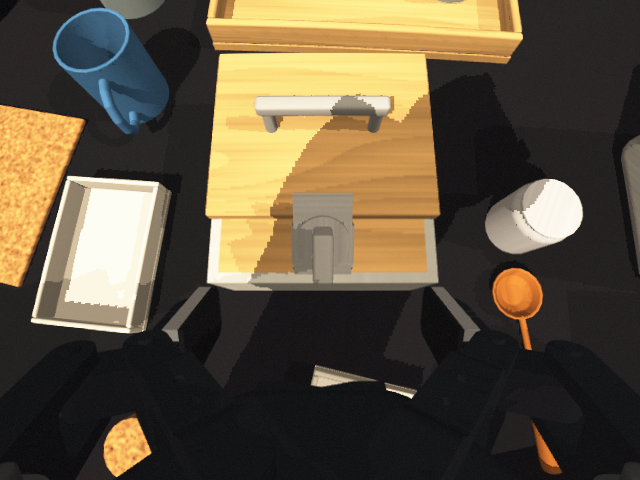

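View pics/d3.png

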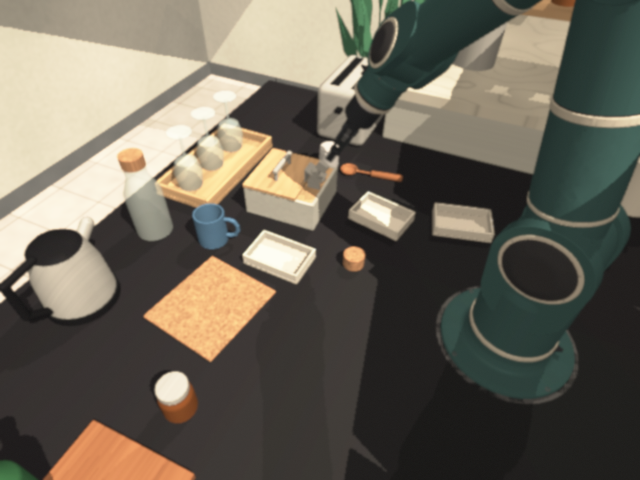

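The wing sits at column 322, as predicted, so the jaws are centred on the pin. Next I descend along the pin's axis.

Emit:
send_rows([
  {"dx": 0.001, "dy": 0.001, "dz": 0.02, "wx": -0.002, "wy": 0.004, "wz": -0.002},
  {"dx": 0.002, "dy": 0.001, "dz": 0.04, "wx": -0.002, "wy": 0.004, "wz": -0.002},
  {"dx": 0.002, "dy": 0.001, "dz": 0.055, "wx": -0.002, "wy": 0.004, "wz": -0.002},
  {"dx": 0.002, "dy": 0.001, "dz": 0.065, "wx": -0.002, "wy": 0.004, "wz": -0.002},
  {"dx": 0.002, "dy": 0.001, "dz": 0.068, "wx": -0.002, "wy": 0.004, "wz": -0.002},
])

```text
time_s: 2.77
tool_pos: [0.5354, -0.2192, 0.1526]
eef_rot: [0.97, 0.03, 0.243, -0.005]
wrist_force: [-0.4, 0.6, -0.7]
gripper_width: 0.0852
```

Run:
```python
from h import *
s=arm.sense();print(s['q'],s['wrist_force'],s['torque'])
d,w=rel(PG+.005*AX,Rpin)
snap('wrist','w4')
```

```text
[ 0.36734917  0.32130551  0.09216053  2.12684685 -0.80585568  0.36057032
 -0.34553001] [-0.42897722  0.56110467 -0.67320593] [-0.03689539  0.51557964 -0.00365816]
d [-0.003  -0.0022  0.0012] w [-0.     -0.0014  0.0089] deg 0.5
```

View pics/w4.png

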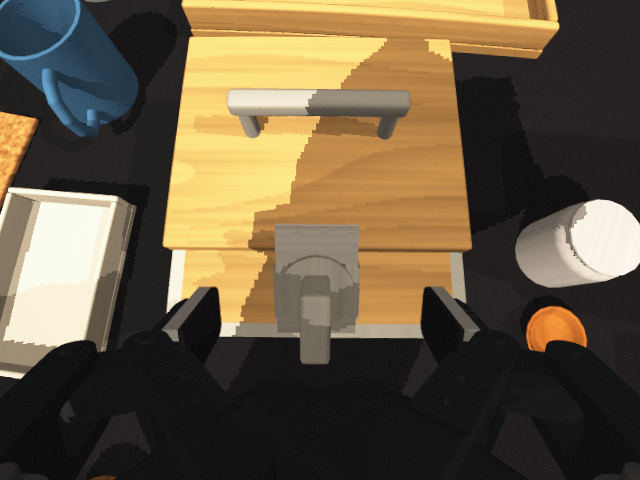

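Emit:
send_rows([
  {"dx": -0.002, "dy": -0.001, "dz": 0.001, "wx": 0, "wy": -0.001, "wz": 0.006},
  {"dx": -0.003, "dy": -0.002, "dz": 0.001, "wx": 0, "wy": -0.001, "wz": 0.009},
  {"dx": -0.003, "dy": -0.002, "dz": 0.001, "wx": 0, "wy": -0.001, "wz": 0.009},
])

```text
time_s: 3.07
tool_pos: [0.5319, -0.2178, 0.1517]
eef_rot: [0.97, 0.024, 0.243, -0.006]
wrist_force: [-0.4, 0.4, 0.1]
gripper_width: 0.0851
```

Run:
```python
from h import *
s=arm.sense();print(s['q'],s['wrist_force'],s['torque'])
d,w=rel(PG+.005*AX,Rpin)
```

```text
[ 0.36789125  0.31690671  0.09085639  2.13664558 -0.81353209  0.35439928
 -0.34869844] [-0.4330946   0.43140141  0.14914944] [-0.00557545  0.49811273 -0.00362397]
d [ 0.0004 -0.0006  0.002 ] w [ 0.0017 -0.0017 -0.0027] deg 0.2
```

Emit:
send_rows([
  {"dx": 0, "dy": -0.0005, "dz": 0.001, "wx": 0.002, "wy": -0.002, "wz": -0.003},
  {"dx": 0, "dy": -0.0005, "dz": 0.001, "wx": 0.002, "wy": -0.002, "wz": -0.003},
  {"dx": 0, "dy": -0.0005, "dz": 0.001, "wx": 0.002, "wy": -0.002, "wz": -0.003},
  {"dx": 0, "dy": -0.0005, "dz": 0.001, "wx": 0.002, "wy": -0.002, "wz": -0.003},
  {"dx": 0, "dy": -0.0005, "dz": 0.001, "wx": 0.002, "wy": -0.002, "wz": -0.003},
], fingers=0, force=40)

```text
time_s: 3.48
tool_pos: [0.5325, -0.2174, 0.1502]
eef_rot: [0.97, 0.026, 0.241, -0.007]
wrist_force: [0.4, 0.2, -0.7]
gripper_width: 0.0256
```

Emit:
send_rows([
  {"dx": 0, "dy": 0, "dz": 0, "wx": 0, "wy": 0, "wz": 0},
  {"dx": 0, "dy": 0, "dz": 0, "wx": 0, "wy": 0, "wz": 0},
  {"dx": 0, "dy": 0, "dz": 0, "wx": 0, "wy": 0, "wz": 0},
])

```text
time_s: 3.73
tool_pos: [0.5325, -0.2174, 0.1502]
eef_rot: [0.97, 0.026, 0.241, -0.007]
wrist_force: [-2.3, 0.6, 4.2]
gripper_width: 0.0116
```

```bash
cat >> h.py <<'E'
def st(P0=None):
    s=arm.sense();R0=Rot.from_quat(s['eef_rot']).as_matrix();f=np.array(s['wrist_force']);m=np.array(s['torque'])
    h=(np.array(s['tool_pos'])-EYE)@AX
    # rotation of the tool about its axis rel. Rpin
    w=Rot.from_matrix(Rpin.T@R0).as_rotvec()
    print('t',round(s['time_s'],2),'h_mm',round(h*1e3,2),'lat',(R0.T@(np.array(s['tool_pos'])-EYE))[:2].round(4),'axF',(f@AX).round(2),'F_tool',(R0.T@f).round(1),'axM',(m@AX).round(3),'M',(R0.T@m).round(2),'w deg',np.degrees(w).round(2),'grip',round(s['gripper_width'],4),'q',np.round(s['q'],2))
E
python3 -c "
from h import *
st();snap('wrist','w5')"
```

```text
t 3.73 h_mm 33.36 lat [-0.0006  0.0001] axF 4.77 F_tool [-0.  -0.8 -4.8] axM -0.047 M [ 0.09 -0.6   0.05] w deg [ 0.03 -0.06 -0.01] grip 0.0116 q [ 0.37  0.32  0.09  2.13 -0.81  0.36 -0.35]
```

View pics/w5.png

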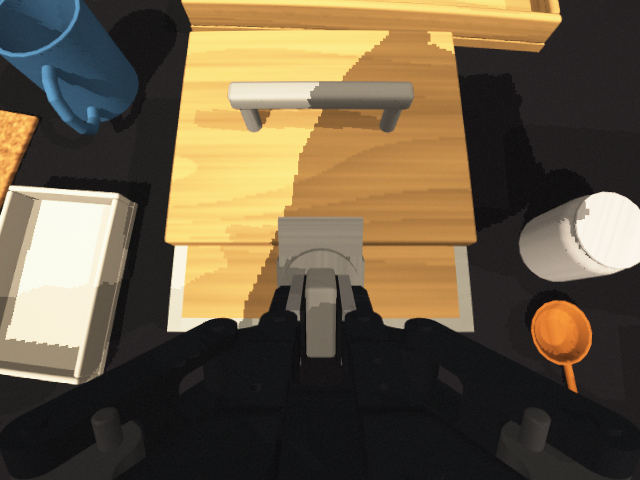

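The wing is gripped at 11.6 mm opening. First, a gentle lift test.

Emit:
send_rows([
  {"dx": 0, "dy": 0, "dz": -0.001, "wx": 0, "wy": 0, "wz": 0},
  {"dx": 0, "dy": 0, "dz": -0.0015, "wx": 0, "wy": 0, "wz": 0},
  {"dx": 0, "dy": 0, "dz": -0.0015, "wx": 0, "wy": 0, "wz": 0},
])

```text
time_s: 4.03
tool_pos: [0.5317, -0.2174, 0.1514]
eef_rot: [0.97, 0.026, 0.241, -0.007]
wrist_force: [0.0, -0.1, -0.9]
gripper_width: 0.0115
```

```bash
python3 -c "
from h import *
st()"
```

```text
t 4.03 h_mm 34.79 lat [-0.0007  0.0001] axF -0.77 F_tool [-0.4  0.1  0.8] axM 0.047 M [-0.02 -0.57 -0.05] w deg [ 0.03 -0.07 -0.01] grip 0.0115 q [ 0.37  0.32  0.09  2.14 -0.81  0.36 -0.35]
```

Emit:
send_rows([
  {"dx": 0, "dy": 0, "dz": -0.001, "wx": 0, "wy": 0, "wz": 0},
  {"dx": 0, "dy": 0, "dz": -0.002, "wx": 0, "wy": 0, "wz": 0},
  {"dx": 0, "dy": 0, "dz": -0.002, "wx": 0, "wy": 0, "wz": 0},
])

```text
time_s: 4.28
tool_pos: [0.5309, -0.2172, 0.1526]
eef_rot: [0.97, 0.026, 0.241, -0.007]
wrist_force: [11.9, -2.7, -17.6]
gripper_width: 0.0113
```

```bash
python3 -c "
from h import *
st()"
```

```text
t 4.28 h_mm 36.27 lat [-0.0009 -0.0001] axF -21.06 F_tool [ 2.1  3.3 21.1] axM 0.005 M [-0.7  -0.01 -0.  ] w deg [ 0.03 -0.1  -0.03] grip 0.0113 q [ 0.36  0.31  0.1   2.14 -0.8   0.36 -0.36]
```

It stops hard about 2.5 mm up, at 21 N. Next I ease down 2 mm, turn 25° one way, and pull again.

Emit:
send_rows([
  {"dx": 0, "dy": 0, "dz": 0.002, "wx": 0, "wy": 0, "wz": 0.06},
  {"dx": 0, "dy": 0, "dz": 0.002, "wx": 0, "wy": 0, "wz": 0.17},
  {"dx": 0, "dy": 0, "dz": 0.002, "wx": 0, "wy": 0, "wz": 0.29},
  {"dx": 0, "dy": 0, "dz": 0.002, "wx": 0, "wy": 0, "wz": 0.4},
  {"dx": 0, "dy": 0, "dz": 0.002, "wx": 0, "wy": 0, "wz": 0.436},
])

```text
time_s: 4.7
tool_pos: [0.5318, -0.2173, 0.1514]
eef_rot: [0.952, -0.188, 0.234, -0.059]
wrist_force: [-0.2, 0.7, -1.3]
gripper_width: 0.0112
```

```bash
python3 -c "
from h import *
st()"
```

```text
t 4.7 h_mm 34.77 lat [-0.0006  0.0003] axF -1.07 F_tool [-1.  -0.3  1.1] axM 0.045 M [-0.22 -0.54 -0.04] w deg [ 2.000e-02 -7.000e-02  2.537e+01] grip 0.0112 q [ 0.28  0.32  0.19  2.14 -0.88  0.38 -0.73]
```

Emit:
send_rows([
  {"dx": 0, "dy": 0, "dz": -0.001, "wx": 0, "wy": 0, "wz": 0},
  {"dx": 0, "dy": 0, "dz": -0.002, "wx": 0, "wy": 0, "wz": 0},
  {"dx": 0, "dy": 0, "dz": -0.002, "wx": 0, "wy": 0, "wz": 0},
])

```text
time_s: 4.95
tool_pos: [0.5309, -0.2171, 0.1527]
eef_rot: [0.953, -0.183, 0.234, -0.058]
wrist_force: [12.7, -2.6, -18.2]
gripper_width: 0.0114
```

```bash
python3 -c "
from h import *
st()"
```

```text
t 4.95 h_mm 36.33 lat [-0.0009  0.0001] axF -22.01 F_tool [ 3.7  1.9 22. ] axM -0.003 M [-0.5  0.3  0. ] w deg [ 2.000e-02 -1.100e-01  2.482e+01] grip 0.0114 q [ 0.28  0.32  0.2   2.14 -0.87  0.38 -0.73]
```

Emit:
send_rows([
  {"dx": 0, "dy": 0, "dz": 0.002, "wx": 0, "wy": 0, "wz": 0.05},
  {"dx": 0, "dy": 0, "dz": 0.002, "wx": 0, "wy": 0, "wz": 0.16},
  {"dx": 0, "dy": 0, "dz": 0.002, "wx": 0, "wy": 0, "wz": 0.21},
  {"dx": 0, "dy": 0, "dz": 0.001, "wx": 0, "wy": 0, "wz": 0.21},
  {"dx": 0, "dy": 0, "dz": 0, "wx": 0, "wy": 0, "wz": 0.21},
])

```text
time_s: 5.37
tool_pos: [0.5307, -0.2172, 0.1529]
eef_rot: [0.929, -0.282, 0.227, -0.082]
wrist_force: [16.7, -3.5, -25.9]
gripper_width: 0.0114
```

```bash
python3 -c "
from h import *
st()"
```

```text
t 5.37 h_mm 36.61 lat [-0.0008  0.0004] axF -30.58 F_tool [ 4.6  2.  30.6] axM 0.014 M [-0.59  0.53 -0.01] w deg [ 1.00e-02 -1.00e-01  3.68e+01] grip 0.0114 q [ 0.24  0.32  0.24  2.14 -0.9   0.39 -0.92]
```

Emit:
send_rows([
  {"dx": 0, "dy": 0, "dz": 0.0025, "wx": 0, "wy": 0, "wz": 0.05},
  {"dx": 0, "dy": 0, "dz": 0.0025, "wx": 0, "wy": 0, "wz": 0.16},
  {"dx": 0, "dy": 0, "dz": 0.0025, "wx": 0, "wy": 0, "wz": 0.21},
  {"dx": 0, "dy": 0, "dz": 0.0015, "wx": 0, "wy": 0, "wz": 0.21},
  {"dx": 0, "dy": 0, "dz": 0.0005, "wx": 0, "wy": 0, "wz": 0.21},
])

```text
time_s: 5.78
tool_pos: [0.531, -0.2173, 0.1528]
eef_rot: [0.894, -0.377, 0.217, -0.106]
wrist_force: [4.0, -0.3, -9.1]
gripper_width: 0.0111
```

```bash
python3 -c "
from h import *
st()"
```

```text
t 5.78 h_mm 36.4 lat [-0.0004  0.0005] axF -9.95 F_tool [-0.1  0.9 10. ] axM -0.047 M [-0.5  -0.33  0.05] w deg [ 0.   -0.08 48.78] grip 0.0111 q [ 0.2   0.32  0.29  2.14 -0.93  0.4  -1.1 ]
```

Emit:
send_rows([
  {"dx": 0, "dy": 0, "dz": -0.0005, "wx": 0, "wy": 0, "wz": 0},
  {"dx": 0, "dy": 0, "dz": -0.0005, "wx": 0, "wy": 0, "wz": 0},
])

```text
time_s: 5.95
tool_pos: [0.5307, -0.2174, 0.1531]
eef_rot: [0.894, -0.378, 0.217, -0.106]
wrist_force: [2.7, 0.2, -7.9]
gripper_width: 0.011
```

```bash
python3 -c "
from h import *
st()"
```

```text
t 5.95 h_mm 36.78 lat [-0.0005  0.0006] axF -8.23 F_tool [-0.9  0.9  8.2] axM 0.011 M [-0.53 -0.28 -0.01] w deg [ 0.   -0.08 48.89] grip 0.011 q [ 0.2   0.32  0.29  2.14 -0.93  0.4  -1.1 ]
```

Emit:
send_rows([
  {"dx": 0, "dy": 0, "dz": -0.0007, "wx": 0, "wy": 0, "wz": 0},
  {"dx": 0, "dy": 0, "dz": -0.0015, "wx": 0, "wy": 0, "wz": 0},
])

```text
time_s: 6.12
tool_pos: [0.53, -0.2172, 0.1539]
eef_rot: [0.894, -0.378, 0.216, -0.106]
wrist_force: [14.2, -1.9, -25.7]
gripper_width: 0.0117
```

```bash
python3 -c "
from h import *
st()"
```

```text
t 6.12 h_mm 37.82 lat [-0.0009  0.0007] axF -29.25 F_tool [ 2.3  1.5 29.2] axM -0.037 M [-0.52  0.44  0.04] w deg [-1.000e-02 -1.300e-01  4.895e+01] grip 0.0117 q [ 0.2   0.32  0.29  2.14 -0.92  0.4  -1.11]
```

```bash
python3 -c "
from h import *
p,d,s=snap('wrist','w6')
q=cv2.resize(p[200:400,240:400],None,fx=4,fy=3,interpolation=cv2.INTER_CUBIC)
cv2.imwrite('pics/w6z.png',q)
p=np.load('pics/w5.npz')['p'];cv2.imwrite('pics/w5z.png',cv2.resize(p[200:400,240:400],None,fx=4,fy=3,interpolation=cv2.INTER_CUBIC))"
```

```text
(no output)
```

View pics/w6z.png

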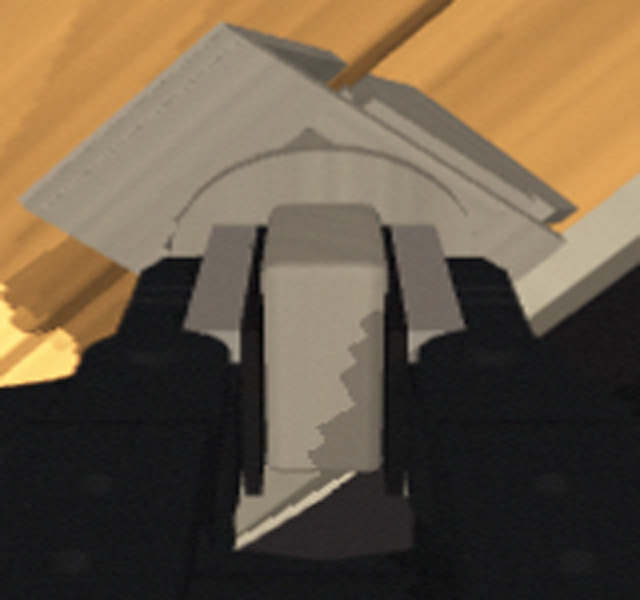

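View pics/w5z.png

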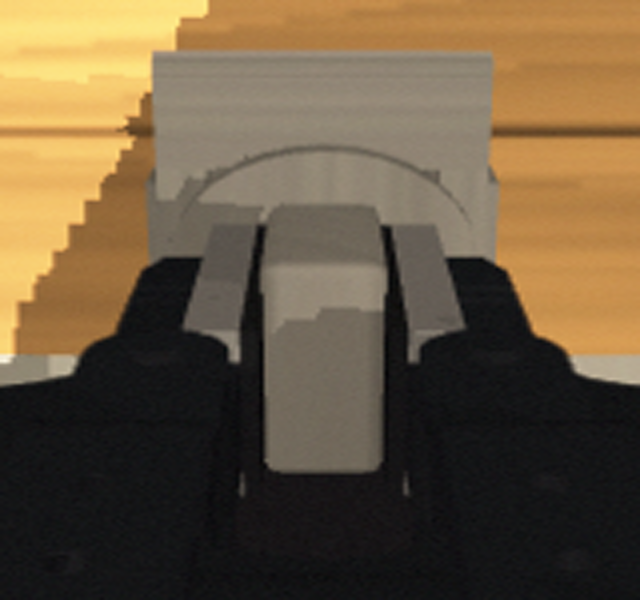

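The wing hasn't slipped in the pads: its lower edge is at row 470 in both pictures. So the pin has risen about 4.5 mm and then caught, which suggests the slot is near. I'll ease off, turn a little further and pull again.

Emit:
send_rows([
  {"dx": 0, "dy": 0, "dz": 0.002, "wx": 0, "wy": 0, "wz": 0},
  {"dx": 0, "dy": 0, "dz": 0.002, "wx": 0, "wy": 0, "wz": 0.05},
  {"dx": 0, "dy": 0, "dz": 0.002, "wx": 0, "wy": 0, "wz": 0.08},
])

```text
time_s: 6.42
tool_pos: [0.531, -0.2176, 0.1527]
eef_rot: [0.877, -0.415, 0.212, -0.115]
wrist_force: [-0.3, -1.3, -2.5]
gripper_width: 0.0115
```

```bash
python3 -c "
from h import *
st()"
```

```text
t 6.42 h_mm 36.3 lat [-0.0002  0.0008] axF -2.07 F_tool [0.1 2.  2.1] axM -0.034 M [-0.77 -0.38  0.03] w deg [-1.000e-02 -6.000e-02  5.371e+01] grip 0.0115 q [ 0.18  0.32  0.3   2.14 -0.94  0.41 -1.18]
```

Emit:
send_rows([
  {"dx": 0, "dy": 0, "dz": -0.0007, "wx": 0, "wy": 0, "wz": 0},
  {"dx": 0, "dy": 0, "dz": -0.0012, "wx": 0, "wy": 0, "wz": 0},
  {"dx": 0, "dy": 0, "dz": -0.0012, "wx": 0, "wy": 0, "wz": 0},
])

```text
time_s: 6.67
tool_pos: [0.5307, -0.2174, 0.1541]
eef_rot: [0.878, -0.414, 0.213, -0.115]
wrist_force: [-0.1, 2.0, -0.5]
gripper_width: 0.0113
```

```bash
python3 -c "
from h import *
st()"
```

```text
t 6.67 h_mm 37.68 lat [-0.0002  0.0003] axF -0.42 F_tool [-1.8 -1.   0.4] axM 0.02 M [-0.17 -0.46 -0.02] w deg [ 2.000e-02 -4.000e-02  5.352e+01] grip 0.0113 q [ 0.18  0.32  0.31  2.14 -0.94  0.41 -1.18]
```

At 53.5° it rises freely with no axial force. I'll pull on gently.

Emit:
send_rows([
  {"dx": 0, "dy": 0, "dz": -0.001, "wx": 0, "wy": 0, "wz": 0},
  {"dx": 0, "dy": 0, "dz": -0.002, "wx": 0, "wy": 0, "wz": 0},
  {"dx": 0, "dy": 0, "dz": -0.002, "wx": 0, "wy": 0, "wz": 0},
])

```text
time_s: 6.92
tool_pos: [0.5298, -0.2175, 0.1559]
eef_rot: [0.878, -0.414, 0.213, -0.115]
wrist_force: [1.1, 2.0, 1.2]
gripper_width: 0.0112
```

```bash
python3 -c "
from h import *
st()"
```

```text
t 6.92 h_mm 39.73 lat [-0.0001  0.0003] axF 0.5 F_tool [-0.5 -2.5 -0.5] axM -0.077 M [ 0.12 -0.37  0.08] w deg [ 2.000e-02 -4.000e-02  5.358e+01] grip 0.0112 q [ 0.18  0.32  0.31  2.14 -0.93  0.41 -1.18]
```

Emit:
send_rows([
  {"dx": 0, "dy": 0, "dz": -0.003, "wx": 0, "wy": 0, "wz": 0},
  {"dx": 0, "dy": 0, "dz": -0.006, "wx": 0, "wy": 0, "wz": 0},
  {"dx": 0, "dy": 0, "dz": -0.009, "wx": 0, "wy": 0, "wz": 0},
  {"dx": 0, "dy": 0, "dz": -0.01, "wx": 0, "wy": 0, "wz": 0},
])

```text
time_s: 7.25
tool_pos: [0.5246, -0.2181, 0.1648]
eef_rot: [0.877, -0.415, 0.213, -0.115]
wrist_force: [-0.1, 0.1, -0.4]
gripper_width: 0.011
```

```bash
python3 -c "
from h import *
st()"
```

```text
t 7.25 h_mm 50.03 lat [-0.0001  0.0009] axF -0.3 F_tool [-0.3  0.2  0.3] axM -0.018 M [-0.52 -0.31  0.02] w deg [-3.000e-02 -4.000e-02  5.363e+01] grip 0.011 q [ 0.17  0.29  0.33  2.15 -0.9   0.42 -1.21]
```

Emit:
send_rows([
  {"dx": 0, "dy": -0.0005, "dz": -0.005, "wx": 0, "wy": 0, "wz": 0},
  {"dx": 0, "dy": -0.0005, "dz": -0.012, "wx": 0, "wy": 0, "wz": 0},
  {"dx": 0, "dy": -0.0005, "dz": -0.02, "wx": 0, "wy": 0, "wz": 0},
  {"dx": 0, "dy": -0.0005, "dz": -0.03, "wx": 0, "wy": 0, "wz": 0},
  {"dx": 0, "dy": -0.0005, "dz": -0.04, "wx": 0, "wy": 0, "wz": 0},
])

```text
time_s: 7.67
tool_pos: [0.506, -0.2186, 0.2006]
eef_rot: [0.877, -0.415, 0.212, -0.115]
wrist_force: [0.6, -0.2, -0.6]
gripper_width: 0.0114
```

```bash
python3 -c "
from h import *
st();snap('wrist','w7');snap('scene','s7')"
```

```text
t 7.67 h_mm 90.32 lat [-0.0004  0.0003] axF -0.82 F_tool [ 0.3 -0.   0.8] axM 0.05 M [-0.48 -0.41 -0.05] w deg [-1.000e-02 -8.000e-02  5.363e+01] grip 0.0114 q [ 0.11  0.21  0.4   2.16 -0.76  0.48 -1.34]
```

View pics/w7.png

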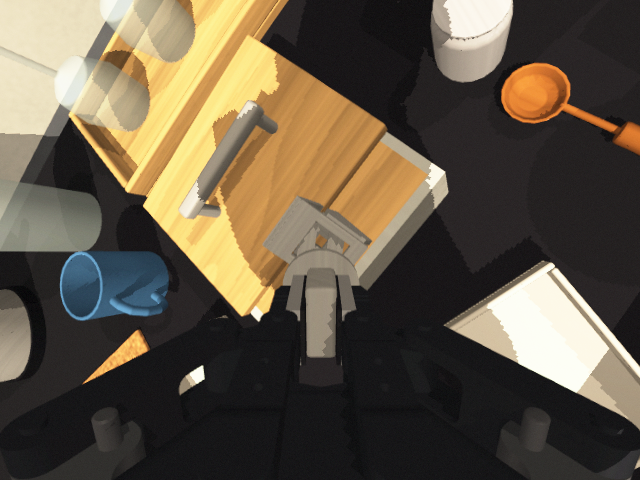

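View pics/s7.png

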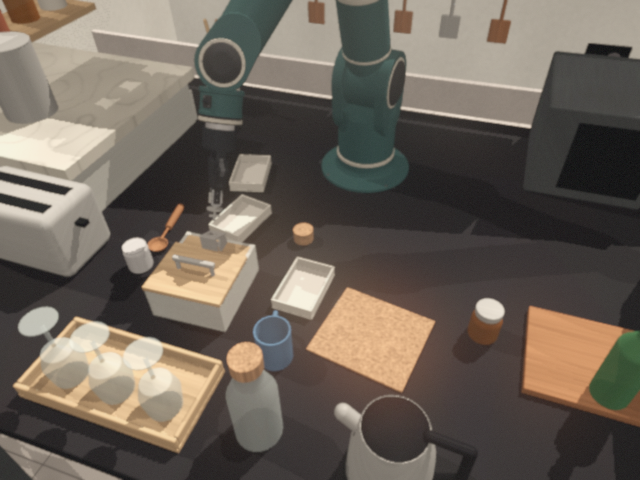

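The pin is out of the staple; the empty eye is at (325,240) in the wrist view. Next I measure the dish and the mat.

Run:
```python
from h import *
np.set_printoptions(precision=4,suppress=True)
a=np.load('pics/w1.npz');C=cam('wrist',a['pos'],a['rot'])
hsv=cv2.cvtColor(a['p'],cv2.COLOR_BGR2HSV)
m=((hsv[...,1]<70)&(hsv[...,2]>75)).astype(np.uint8);r=np.zeros_like(m);r[145:262,165:330]=1;m*=r
c=max(cv2.findContours(m,0,2)[0],key=cv2.contourArea)
q=cv2.convexHull(c);ap=cv2.approxPolyDP(q,6,True)[:,0];print(ap)
W=onplane(C,ap,.03);print(W,W.mean(0),np.linalg.norm(W-np.roll(W,1,0),axis=0 if 0 else 1))
r=cv2.minAreaRect((onplane(C,q[:,0],.03)[:,:2]*1000).astype(np.float32));print('dish wrist',r)
for n in ('scene','side'):
    b=np.load('pics/scene0.npz' if n=='scene' else 'pics/side0.npz');D=cam(n)
    hsv=cv2.cvtColor(b['p'],cv2.COLOR_BGR2HSV)
    P=cloud(D,b['d'])
    m=((abs(P[...,2])<.025)&(hsv[...,1]>70)&(hsv[...,0]>6)&(hsv[...,0]<28)&(hsv[...,2]>90)&(P[...,1]>.05)&(P[...,1]<.35)&(P[...,0]>.45)&(P[...,0]<.8)).astype(np.uint8)
    m=cv2.morphologyEx(m,cv2.MORPH_CLOSE,np.ones((3,3)))
    c=max(cv2.findContours(m,0,2)[0],key=cv2.contourArea)
    W=onplane(D,c[:,0]+0.0,.006)[:,:2]*1000;print('mat',n,cv2.minAreaRect(W.astype(np.float32)))
    m=((hsv[...,1]<70)&(hsv[...,2]>75)&(P[...,2]<.045)&(abs(P[...,1])<.09)&(abs(P[...,0]-.54)<.12)).astype(np.uint8)
    c=max(cv2.findContours(m,0,2)[0],key=cv2.contourArea);q=cv2.convexHull(c);print('dish',n,cv2.approxPolyDP(q,4,True)[:,0].tolist(), cv2.minAreaRect((onplane(D,q[:,0]+0.,.03)[:,:2]*1000).astype(np.float32)))
```

```text
[[172 156]
 [321 158]
 [318 253]
 [180 250]]
[[ 0.4754  0.0586  0.03  ]
 [ 0.6245  0.0559  0.03  ]
 [ 0.6213 -0.0429  0.03  ]
 [ 0.4733 -0.0397  0.03  ]] [0.5486 0.008  0.03  ] [0.0983 0.1491 0.0989 0.1481]
dish wrist ((548.122802734375, 8.11336898803711), (101.5311508178711, 150.08888244628906), 88.28815460205078)
mat scene ((624.8543701171875, 195.876220703125), (273.9248046875, 320.408203125), 87.71665954589844)
dish scene [[288, 248], [353, 263], [313, 334], [249, 315]] ((564.3164672851562, 10.050224304199219), (176.3853302001953, 236.34364318847656), 89.89923858642578)
mat side ((621.42626953125, 196.6068115234375), (226.18507385253906, 208.51319885253906), 80.96038055419922)
dish side [[262, 229], [316, 248], [316, 258], [297, 284], [243, 263], [243, 251]] ((540.8946533203125, 17.811981201171875), (130.32586669921875, 170.66880798339844), 88.12743377685547)
```

```bash
cat >> h.py <<'E'
def Rt(t): return np.c_[[np.cos(t),0,np.sin(t)],[0,-1,0],[np.sin(t),0,-np.cos(t)]]
E
python3 - <<'E'
from h import *
d,w=rel(np.array([.56,.008,.15]),Rt(.3))
for i in range(1,9): print(i,(d*i/8).round(4),(w*i/8).round(3))
E
```

```text
d [-0.1602 -0.1598  0.0762] w [-0.1069 -0.1655 -0.884 ] deg 51.9
1 [-0.02   -0.02    0.0095] [-0.013 -0.021 -0.111]
2 [-0.0401 -0.0399  0.0191] [-0.027 -0.041 -0.221]
3 [-0.0601 -0.0599  0.0286] [-0.04  -0.062 -0.332]
4 [-0.0801 -0.0799  0.0381] [-0.053 -0.083 -0.442]
5 [-0.1001 -0.0999  0.0476] [-0.067 -0.103 -0.553]
6 [-0.1202 -0.1198  0.0572] [-0.08  -0.124 -0.663]
7 [-0.1402 -0.1398  0.0667] [-0.094 -0.145 -0.774]
8 [-0.1602 -0.1598  0.0762] [-0.107 -0.166 -0.884]
```

Emit:
send_rows([
  {"dx": -0.02, "dy": -0.02, "dz": 0, "wx": -0.013, "wy": -0.021, "wz": -0.111},
  {"dx": -0.04, "dy": -0.04, "dz": 0, "wx": -0.027, "wy": -0.041, "wz": -0.221},
  {"dx": -0.06, "dy": -0.06, "dz": 0.01, "wx": -0.04, "wy": -0.062, "wz": -0.332},
  {"dx": -0.08, "dy": -0.08, "dz": 0.02, "wx": -0.053, "wy": -0.083, "wz": -0.442},
  {"dx": -0.1, "dy": -0.1, "dz": 0.03, "wx": -0.067, "wy": -0.103, "wz": -0.553},
])

```text
time_s: 8.18
tool_pos: [0.532, -0.0758, 0.1833]
eef_rot: [0.971, -0.157, 0.177, -0.044]
wrist_force: [0.9, -0.1, -1.2]
gripper_width: 0.0113
```

Run:
```python
from h import *
s=arm.sense();print(s['q'],s['gripper_width'])
d,w=rel(np.array([.56,.008,.15]),Rt(.3))
for i in range(1,4): print(i,(d*i/3).round(4),(w*i/3).round(3))
```

```text
[-0.19058813  0.21295669  0.349532    2.15337203 -0.35167648  0.45152239
 -1.4622212 ] 0.011299611853231759
d [-0.013  -0.0827  0.0435] w [-0.0398 -0.0602 -0.3256] deg 19.1
1 [-0.0043 -0.0276  0.0145] [-0.013 -0.02  -0.109]
2 [-0.0087 -0.0552  0.029 ] [-0.027 -0.04  -0.217]
3 [-0.013  -0.0827  0.0435] [-0.04  -0.06  -0.326]
```

Emit:
send_rows([
  {"dx": -0.004, "dy": -0.028, "dz": 0.014, "wx": -0.013, "wy": -0.02, "wz": -0.109},
  {"dx": -0.009, "dy": -0.055, "dz": 0.029, "wx": -0.027, "wy": -0.04, "wz": -0.217},
  {"dx": -0.013, "dy": -0.083, "dz": 0.043, "wx": -0.04, "wy": -0.06, "wz": -0.326},
  {"dx": -0.013, "dy": -0.083, "dz": 0.043, "wx": -0.04, "wy": -0.06, "wz": -0.326},
])

```text
time_s: 8.52
tool_pos: [0.561, 0.0133, 0.1488]
eef_rot: [0.989, 0.005, 0.148, -0.0]
wrist_force: [-1.0, 1.5, -2.0]
gripper_width: 0.0116
```

Run:
```python
from h import *
s=arm.sense();print(s['q'],s['gripper_width'],s['torque'])
d,w=rel(np.array([.56,.008,.068]),Rt(.3))
snap('wrist','w8')
```

```text
[-0.35911606  0.32760797  0.3127522   2.08387747 -0.18119442  0.4535164
 -1.48636004] 0.011595982890371585 [0.1307444  0.46852062 0.06955099]
d [-0.0247  0.0053  0.077 ] w [-0.0024  0.0026  0.0096] deg 0.6
```

View pics/w8.png

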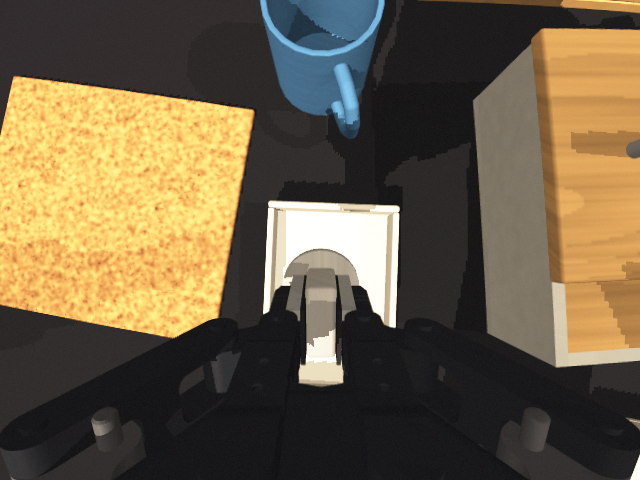

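The wrist view shows the pin over the dish (dish walls at columns 268–400), so I lower it in.

Emit:
send_rows([
  {"dx": -0.006, "dy": 0.003, "dz": 0.02, "wx": -0.001, "wy": 0.001, "wz": 0.005},
  {"dx": -0.013, "dy": 0.005, "dz": 0.04, "wx": -0.002, "wy": 0.002, "wz": 0.01},
  {"dx": -0.019, "dy": 0.005, "dz": 0.06, "wx": -0.002, "wy": 0.002, "wz": 0.01},
  {"dx": -0.023, "dy": 0.005, "dz": 0.072, "wx": -0.002, "wy": 0.002, "wz": 0.01},
  {"dx": -0.023, "dy": 0.005, "dz": 0.072, "wx": -0.002, "wy": 0.002, "wz": 0.01},
])

```text
time_s: 8.98
tool_pos: [0.5578, 0.0011, 0.0728]
eef_rot: [0.989, -0.008, 0.149, 0.0]
wrist_force: [-0.3, -0.2, -1.4]
gripper_width: 0.0112
```

Run:
```python
from h import *
s=arm.sense();print(s['q'],s['gripper_width'],s['wrist_force'])
d,w=rel(np.array([.56,.008,.066]),Rt(.3))
```

```text
[-0.25798508  0.45955539  0.22421615  2.12524136 -0.27723855  0.27825412
 -1.402988  ] 0.01123286718775675 [-0.29093062 -0.16574149 -1.38724232]
d [-0.     -0.0069  0.0071] w [ 0.0026  0.0016 -0.0164] deg 1.0
```

Emit:
send_rows([
  {"dx": 0, "dy": -0.003, "dz": 0.003, "wx": 0.003, "wy": 0.002, "wz": -0.016},
  {"dx": 0, "dy": -0.005, "dz": 0.006, "wx": 0.003, "wy": 0.002, "wz": -0.016},
  {"dx": 0, "dy": -0.005, "dz": 0.006, "wx": 0.003, "wy": 0.002, "wz": -0.016},
])

```text
time_s: 9.23
tool_pos: [0.5617, 0.0074, 0.07]
eef_rot: [0.988, 0.001, 0.152, -0.001]
wrist_force: [-0.8, 0.6, -0.5]
gripper_width: 0.0115
```

Run:
```python
from h import *
s=arm.sense();print(s['q'],s['gripper_width'],s['wrist_force'])
d,w=rel(np.array([.56,.008,.066]),Rt(.3));snap('wrist','w9')
```

```text
[-0.25847572  0.46809698  0.21267704  2.12092485 -0.27766835  0.26601356
 -1.3944997 ] 0.0114593135966665 [-0.84169339  0.55143795 -0.47795828]
d [-0.0029 -0.0006  0.0033] w [-0.0016 -0.0052  0.0015] deg 0.3
```

View pics/w9.png

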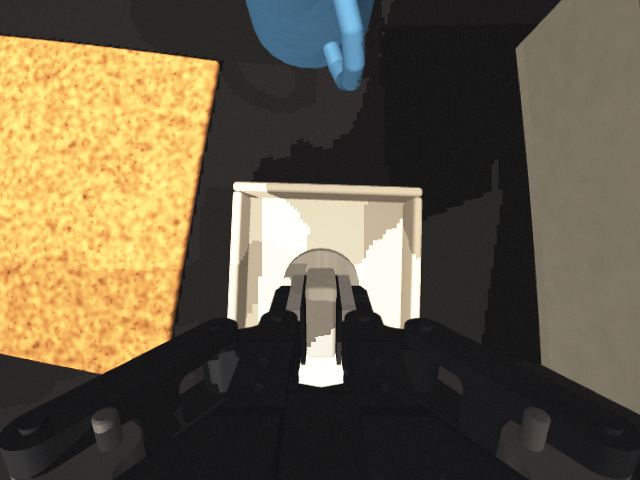

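The pin is inside the dish, with walls at columns 235–420 and rows 185 and down. I lower 3 mm more and release.

Emit:
send_rows([
  {"dx": -0.001, "dy": 0, "dz": 0.003, "wx": 0, "wy": 0, "wz": 0},
  {"dx": -0.001, "dy": 0, "dz": 0.004, "wx": 0, "wy": 0, "wz": 0},
  {"dx": -0.001, "dy": 0, "dz": 0.004, "wx": 0, "wy": 0, "wz": 0},
])

```text
time_s: 9.53
tool_pos: [0.5615, 0.007, 0.0654]
eef_rot: [0.988, 0.001, 0.152, -0.0]
wrist_force: [-0.3, -0.7, -1.0]
gripper_width: 0.0112
```

Emit:
send_rows([
  {"dx": 0, "dy": 0, "dz": 0, "wx": 0, "wy": 0, "wz": 0},
  {"dx": 0, "dy": 0, "dz": 0, "wx": 0, "wy": 0, "wz": 0},
  {"dx": 0, "dy": 0, "dz": 0, "wx": 0, "wy": 0, "wz": 0},
  {"dx": 0, "dy": 0, "dz": 0, "wx": 0, "wy": 0, "wz": 0},
  {"dx": 0, "dy": 0, "dz": 0, "wx": 0, "wy": 0, "wz": 0},
], fingers=0.05)

```text
time_s: 9.95
tool_pos: [0.5616, 0.007, 0.0655]
eef_rot: [0.988, 0.001, 0.152, -0.0]
wrist_force: [0.3, 0.4, -0.3]
gripper_width: 0.0499
```

Run:
```python
from h import *
s=arm.sense();print(s['q'],s['gripper_width'],s['wrist_force'],s['tool_pos'])
snap('wrist','w10')
```

```text
[-0.25271305  0.47665031  0.20679688  2.12178175 -0.28142766  0.25708362
 -1.39045036] 0.04992237756545991 [ 0.31827248  0.37077773 -0.3032176 ] [0.56155853 0.00696066 0.06547311]
```

View pics/w10.png

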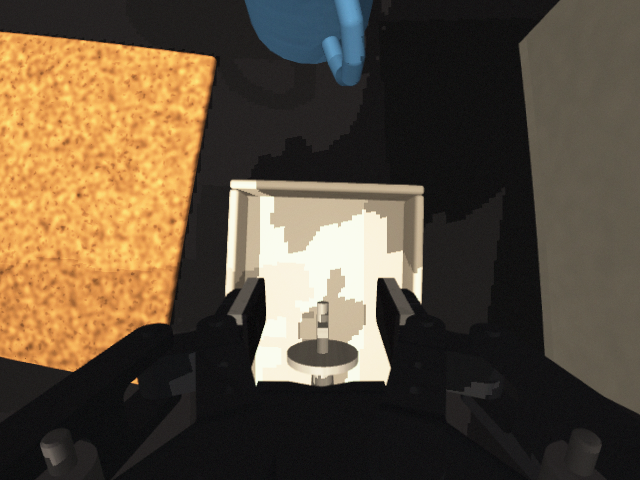

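The pin lies on the dish floor, collar at (322,352) and tip at (322,305). Next I back out straight up.

Emit:
send_rows([
  {"dx": 0.007, "dy": 0, "dz": -0.024, "wx": 0, "wy": 0, "wz": 0},
  {"dx": 0.018, "dy": 0, "dz": -0.057, "wx": 0, "wy": 0, "wz": 0},
  {"dx": 0.028, "dy": 0, "dz": -0.09, "wx": 0, "wy": 0, "wz": -0.08},
  {"dx": 0.038, "dy": 0, "dz": -0.123, "wx": 0, "wy": 0, "wz": -0.2},
  {"dx": 0.05, "dy": 0, "dz": -0.16, "wx": 0, "wy": 0, "wz": -0.32},
], fingers=0.085)

```text
time_s: 10.42
tool_pos: [0.5605, 0.0067, 0.2341]
eef_rot: [0.975, 0.161, 0.149, 0.024]
wrist_force: [0.3, 1.1, -0.6]
gripper_width: 0.0848
```

```bash
cat >> h.py <<'E'
def Rdown(yaw): # tool x = y of a frame at yaw, tool y = its x
    c,s=np.cos(yaw),np.sin(yaw); return np.c_[[-s,c,0],[c,s,0],[0,0,-1]]
E
python3 - <<'E'
from h import *
np.set_printoptions(precision=4,suppress=True)
s=arm.sense();print(s['q'])
d,w=rel(np.array([.60,.10,.33]),Rdown(-.1))
for i in range(1,10): print(i,(d*i/9).round(4),(w*i/9).round(3))
P=cloud(cam('scene'),np.load('pics/s7.npz')['d'])
for n,uv in {'bottle':(250,400),'cork':(246,360),'kettle':(395,405),'ksp':(345,412),'mug':(273,325),'jar':(488,310),'glass':(160,395),'glass1':(143,352)}.items(): print(n,P[uv[1],uv[0]])
E
```

```text
[-0.3514  0.1902  0.3053  2.0179 -0.0657  0.6402 -1.2571]
d [ 0.0928 -0.0671 -0.0797] w [ 0.2504 -0.1995 -1.1347] deg 67.6
1 [ 0.0103 -0.0075 -0.0089] [ 0.028 -0.022 -0.126]
2 [ 0.0206 -0.0149 -0.0177] [ 0.056 -0.044 -0.252]
3 [ 0.0309 -0.0224 -0.0266] [ 0.083 -0.067 -0.378]
4 [ 0.0412 -0.0298 -0.0354] [ 0.111 -0.089 -0.504]
5 [ 0.0516 -0.0373 -0.0443] [ 0.139 -0.111 -0.63 ]
6 [ 0.0619 -0.0447 -0.0531] [ 0.167 -0.133 -0.756]
7 [ 0.0722 -0.0522 -0.062 ] [ 0.195 -0.155 -0.883]
8 [ 0.0825 -0.0596 -0.0708] [ 0.223 -0.177 -1.009]
9 [ 0.0928 -0.0671 -0.0797] [ 0.25  -0.2   -1.135]
bottle [0.93   0.0646 0.1608]
cork [0.9058 0.0553 0.2361]
kettle [0.8723 0.2915 0.1802]
ksp [0.9049 0.2196 0.1714]
mug [0.7103 0.0007 0.0628]
jar [0.545  0.4174 0.086 ]
glass [ 0.9398 -0.1181  0.0918]
glass1 [ 0.9193 -0.1399  0.1862]
```

Emit:
send_rows([
  {"dx": 0.01, "dy": -0.008, "dz": -0.009, "wx": 0.028, "wy": -0.022, "wz": -0.124},
  {"dx": 0.021, "dy": -0.015, "dz": -0.018, "wx": 0.055, "wy": -0.044, "wz": -0.248},
  {"dx": 0.031, "dy": -0.022, "dz": -0.027, "wx": 0.082, "wy": -0.066, "wz": -0.372},
  {"dx": 0.041, "dy": -0.03, "dz": -0.035, "wx": 0.11, "wy": -0.088, "wz": -0.497},
  {"dx": 0.052, "dy": -0.037, "dz": -0.044, "wx": 0.138, "wy": -0.11, "wz": -0.62},
])

```text
time_s: 10.83
tool_pos: [0.5839, 0.0587, 0.287]
eef_rot: [0.89, 0.45, 0.073, 0.011]
wrist_force: [-0.4, 0.2, -0.4]
gripper_width: 0.0852
```

Run:
```python
from h import *
d,w=rel(np.array([.61,.12,.33]),Rdown(-.1))
for i in range(1,6): print(i,(d*i/5).round(4),(w*i/5).round(3))
```

```text
d [ 0.0697 -0.0119 -0.036 ] w [ 0.1154 -0.0955 -0.533 ] deg 31.7
1 [ 0.0139 -0.0024 -0.0072] [ 0.023 -0.019 -0.107]
2 [ 0.0279 -0.0048 -0.0144] [ 0.046 -0.038 -0.213]
3 [ 0.0418 -0.0072 -0.0216] [ 0.069 -0.057 -0.32 ]
4 [ 0.0557 -0.0096 -0.0288] [ 0.092 -0.076 -0.426]
5 [ 0.0697 -0.0119 -0.036 ] [ 0.115 -0.096 -0.533]
```

Emit:
send_rows([
  {"dx": 0.014, "dy": -0.002, "dz": -0.007, "wx": 0.023, "wy": -0.019, "wz": -0.107},
  {"dx": 0.028, "dy": -0.005, "dz": -0.014, "wx": 0.046, "wy": -0.038, "wz": -0.213},
  {"dx": 0.042, "dy": -0.007, "dz": -0.022, "wx": 0.069, "wy": -0.057, "wz": -0.32},
  {"dx": 0.056, "dy": -0.01, "dz": -0.029, "wx": 0.092, "wy": -0.076, "wz": -0.426},
  {"dx": 0.07, "dy": -0.012, "dz": -0.036, "wx": 0.115, "wy": -0.096, "wz": -0.533},
])

```text
time_s: 11.25
tool_pos: [0.6107, 0.1202, 0.3299]
eef_rot: [0.742, 0.67, -0.0, 0.0]
wrist_force: [0.4, -0.4, -0.7]
gripper_width: 0.0853
```

Run:
```python
from h import *
np.set_printoptions(precision=4,suppress=True)
p,dd,s=snap('wrist','w11');snap('scene','s11');print(s['q'])
d,w=rel(np.array([.61,.12,.33]),Rdown(-.1))
C=cam('wrist',s['tool_pos'],s['eef_rot'])
hsv=cv2.cvtColor(p,cv2.COLOR_BGR2HSV)
m=((hsv[...,1]>80)&(hsv[...,0]>6)&(hsv[...,0]<30)&(hsv[...,2]>90)).astype(np.uint8);m[330:]=0
m=cv2.morphologyEx(m,cv2.MORPH_CLOSE,np.ones((5,5)))
c=max(cv2.findContours(m,0,2)[0],key=cv2.contourArea);q=cv2.convexHull(c)
print(cv2.approxPolyDP(q,8,True)[:,0].tolist())
print(cv2.minAreaRect((onplane(C,q[:,0]+0.,.006)[:,:2]*1000).astype(np.float32)))
```

```text
[-0.3103  0.3549  0.0877  1.5296 -0.0312  1.2584 -0.3195]
d [-0.0025 -0.0011  0.    ] w [ 0.0014 -0.0005  0.0013] deg 0.1
[[247, 41], [412, 51], [393, 226], [247, 219]]
((625.0573120117188, 194.46815490722656), (220.33399963378906, 200.61297607421875), 81.07836151123047)
```

View pics/w11.png

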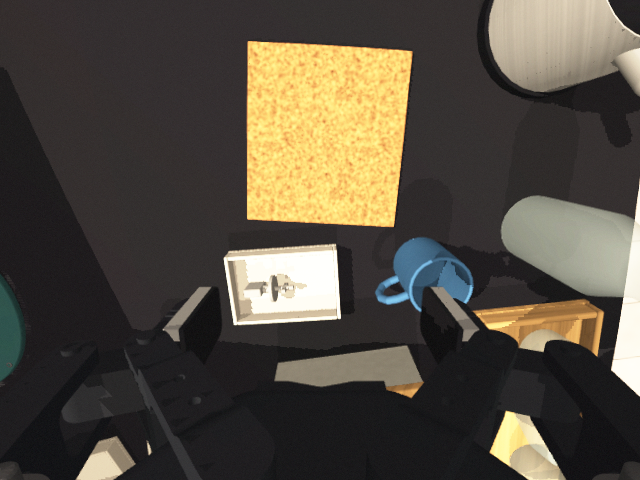

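View pics/s11.png

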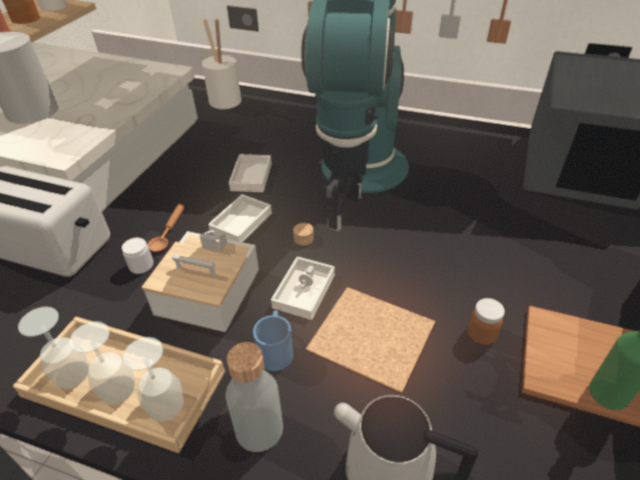

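The pin is in the dish at (275,288), and the mat is at (0.625, 0.1945) with yaw −8.9°. Next I move to the handle.

Run:
```python
from h import *
d,w=rel(np.array([.65,-.211,.22]),Rdown(YAW))
for i in range(1,11): print(i,(d*i/10).round(4),(w*i/10).round(3))
```

```text
d [-0.328   0.0711  0.11  ] w [ 0.0014 -0.0004 -0.1517] deg 8.7
1 [-0.0328  0.0071  0.011 ] [ 0.    -0.    -0.015]
2 [-0.0656  0.0142  0.022 ] [ 0.   -0.   -0.03]
3 [-0.0984  0.0213  0.033 ] [ 0.    -0.    -0.046]
4 [-0.1312  0.0284  0.044 ] [ 0.001 -0.    -0.061]
5 [-0.164   0.0356  0.055 ] [ 0.001 -0.    -0.076]
6 [-0.1968  0.0427  0.066 ] [ 0.001 -0.    -0.091]
7 [-0.2296  0.0498  0.077 ] [ 0.001 -0.    -0.106]
8 [-0.2624  0.0569  0.088 ] [ 0.001 -0.    -0.121]
9 [-0.2952  0.064   0.099 ] [ 0.001 -0.    -0.137]
10 [-0.328   0.0711  0.11  ] [ 0.001 -0.    -0.152]
```

Emit:
send_rows([
  {"dx": -0.033, "dy": 0.007, "dz": 0.005, "wx": 0, "wy": 0, "wz": -0.015},
  {"dx": -0.066, "dy": 0.014, "dz": 0.01, "wx": 0, "wy": 0, "wz": -0.03},
  {"dx": -0.098, "dy": 0.021, "dz": 0.02, "wx": 0, "wy": 0, "wz": -0.046},
  {"dx": -0.131, "dy": 0.028, "dz": 0.03, "wx": 0.001, "wy": 0, "wz": -0.061},
  {"dx": -0.164, "dy": 0.036, "dz": 0.04, "wx": 0.001, "wy": 0, "wz": -0.076},
])

```text
time_s: 11.77
tool_pos: [0.6286, -0.049, 0.289]
eef_rot: [0.718, 0.696, 0.0, 0.0]
wrist_force: [-0.1, 0.3, 0.4]
gripper_width: 0.0847
```

Emit:
send_rows([
  {"dx": -0.033, "dy": 0.007, "dz": 0.01, "wx": 0, "wy": 0, "wz": -0.015},
  {"dx": -0.066, "dy": 0.014, "dz": 0.025, "wx": 0, "wy": 0, "wz": -0.03},
  {"dx": -0.098, "dy": 0.021, "dz": 0.04, "wx": 0, "wy": 0, "wz": -0.046},
  {"dx": -0.131, "dy": 0.028, "dz": 0.055, "wx": 0, "wy": 0, "wz": -0.061},
  {"dx": -0.16, "dy": 0.035, "dz": 0.07, "wx": 0, "wy": 0, "wz": -0.076},
])

```text
time_s: 12.18
tool_pos: [0.6587, -0.2108, 0.2186]
eef_rot: [0.691, 0.723, -0.0, 0.0]
wrist_force: [1.4, 0.6, 0.5]
gripper_width: 0.0849
```

Run:
```python
from h import *
print(arm.sense()['q'])
d,w=rel(np.array([.65,-.211,.13]),Rdown(YAW))
p,dd,s=snap('wrist','w12')
```

```text
[ 0.15732842  0.57087351  0.15980719  1.4668689  -0.09567011  1.11082222
  0.37873943]
d [ 0.0003 -0.0088  0.0886] w [ 0.0005  0.0006 -0.009 ] deg 0.5
```

View pics/w12.png

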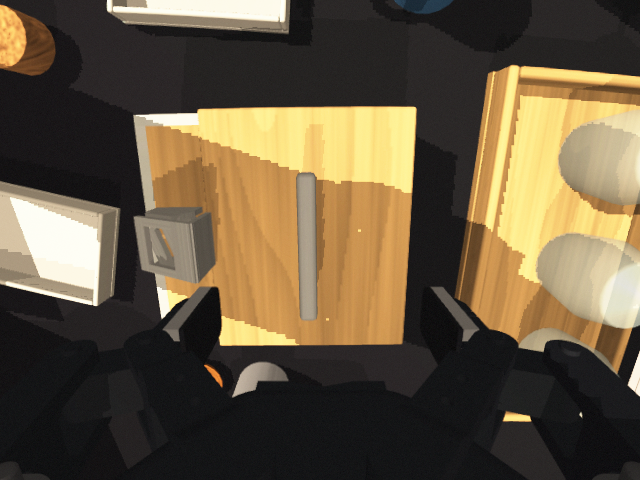

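Run:
```python
from h import *
np.set_printoptions(precision=4,suppress=True)
a=np.load('pics/w12.npz');C=cam('wrist',a['pos'],a['rot'])
W=onplane(C,[(298,174),(315,174),(300.5,319),(317.5,319)],.133);print(W,W.mean(0))
d,w=rel(np.r_[W.mean(0)[:2],.13],Rdown(YAW))
```

```text
[[ 0.6442 -0.1624  0.133 ]
 [ 0.6544 -0.1619  0.133 ]
 [ 0.6484 -0.2593  0.133 ]
 [ 0.6599 -0.2587  0.133 ]] [ 0.6517 -0.2106  0.133 ]
d [ 0.0069 -0.005   0.0851] w [-0.0036  0.0026 -0.0132] deg 0.8
```

Emit:
send_rows([
  {"dx": 0.003, "dy": -0.003, "dz": 0.02, "wx": -0.003, "wy": 0.002, "wz": -0.012},
  {"dx": 0.006, "dy": -0.005, "dz": 0.04, "wx": -0.003, "wy": 0.002, "wz": -0.012},
  {"dx": 0.006, "dy": -0.005, "dz": 0.045, "wx": -0.003, "wy": 0.002, "wz": -0.012},
  {"dx": 0.006, "dy": -0.005, "dz": 0.045, "wx": -0.003, "wy": 0.002, "wz": -0.012},
])

```text
time_s: 12.57
tool_pos: [0.6531, -0.2022, 0.1731]
eef_rot: [0.687, 0.727, 0.001, -0.001]
wrist_force: [-0.6, 0.6, 1.3]
gripper_width: 0.0847
```

Run:
```python
from h import *
s=arm.sense();print(s['tool_pos'],s['dq'].round(3))
d,w=rel(np.array([.651,-.211,.13]),Rdown(YAW))
```

```text
[ 0.65314081 -0.20215649  0.17307268] [-0.003 -0.029  0.005 -0.043  0.002  0.028  0.002]
d [-0.0088 -0.0027  0.043 ] w [ 0.001  -0.0027  0.004 ] deg 0.3
```

Emit:
send_rows([
  {"dx": -0.004, "dy": -0.002, "dz": 0.01, "wx": 0.001, "wy": -0.003, "wz": 0.004},
  {"dx": -0.009, "dy": -0.003, "dz": 0.02, "wx": 0.001, "wy": -0.003, "wz": 0.004},
  {"dx": -0.009, "dy": -0.003, "dz": 0.03, "wx": 0.001, "wy": -0.003, "wz": 0.004},
  {"dx": -0.009, "dy": -0.003, "dz": 0.04, "wx": 0.001, "wy": -0.003, "wz": 0.004},
  {"dx": -0.009, "dy": -0.003, "dz": 0.043, "wx": 0.001, "wy": -0.003, "wz": 0.004},
])

```text
time_s: 12.98
tool_pos: [0.6511, -0.2112, 0.1294]
eef_rot: [0.688, 0.726, 0.0, 0.0]
wrist_force: [-0.1, -0.6, -0.9]
gripper_width: 0.0852
```

Emit:
send_rows([
  {"dx": 0, "dy": 0, "dz": 0, "wx": 0, "wy": 0, "wz": 0},
])

```text
time_s: 13.07
tool_pos: [0.6513, -0.2111, 0.1302]
eef_rot: [0.688, 0.726, 0.0, 0.0]
wrist_force: [-0.4, 0.0, -0.3]
gripper_width: 0.0848
```

Run:
```python
from h import *
s=arm.sense();print(s['tool_pos'],s['dq'].round(3),s['wrist_force'])
d,w=rel(np.array([.651,-.211,.13]),Rdown(YAW))
snap('wrist','w13')
```

```text
[ 0.6513361  -0.2110958   0.13020757] [-0.001 -0.018  0.003 -0.016  0.001  0.016 -0.   ] [-0.36036339  0.00483218 -0.28510991]
d [ 0.0001 -0.0003  0.0002] w [0.0009 0.0005 0.0013] deg 0.1
```

View pics/w13.png

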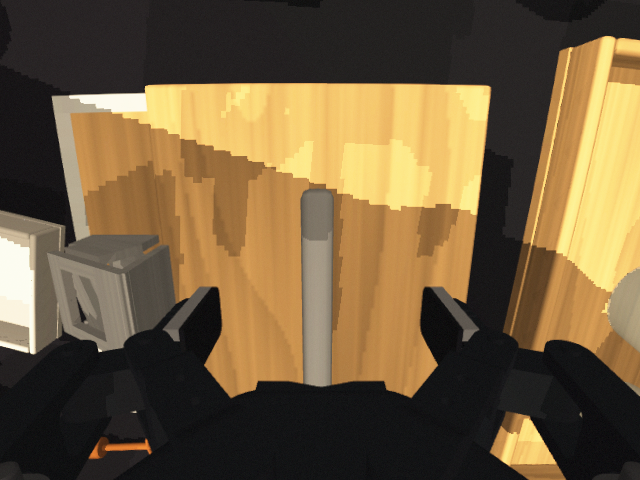

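The bar is centred between the jaws (columns 302–333), so I close on it.

Emit:
send_rows([
  {"dx": 0, "dy": 0, "dz": 0, "wx": 0, "wy": 0, "wz": 0},
  {"dx": 0, "dy": 0, "dz": 0, "wx": 0, "wy": 0, "wz": 0},
  {"dx": 0, "dy": 0, "dz": 0, "wx": 0, "wy": 0, "wz": 0},
  {"dx": 0, "dy": 0, "dz": 0, "wx": 0, "wy": 0, "wz": 0},
  {"dx": 0, "dy": 0, "dz": 0, "wx": 0, "wy": 0, "wz": 0},
], fingers=0, force=80)

```text
time_s: 13.53
tool_pos: [0.6519, -0.2114, 0.1317]
eef_rot: [0.688, 0.726, 0.001, 0.001]
wrist_force: [0.2, 0.1, -0.2]
gripper_width: 0.0252
```

Emit:
send_rows([
  {"dx": 0, "dy": 0, "dz": 0, "wx": 0, "wy": 0, "wz": 0},
  {"dx": 0, "dy": 0, "dz": 0, "wx": 0, "wy": 0, "wz": 0},
  {"dx": 0, "dy": 0, "dz": 0, "wx": 0, "wy": 0, "wz": 0},
])

```text
time_s: 13.78
tool_pos: [0.6513, -0.2115, 0.1318]
eef_rot: [0.688, 0.726, 0.0, 0.001]
wrist_force: [-7.4, 0.8, 7.0]
gripper_width: 0.01
```

Emit:
send_rows([
  {"dx": 0, "dy": 0, "dz": -0.002, "wx": 0, "wy": 0, "wz": 0},
  {"dx": 0, "dy": 0, "dz": -0.005, "wx": 0, "wy": 0, "wz": 0},
  {"dx": 0, "dy": 0, "dz": -0.008, "wx": 0, "wy": 0, "wz": 0},
])

```text
time_s: 14.03
tool_pos: [0.6514, -0.2113, 0.1393]
eef_rot: [0.688, 0.726, 0.0, 0.001]
wrist_force: [-1.5, 0.2, -5.1]
gripper_width: 0.0106
```

Run:
```python
from h import *
s=arm.sense();print(s['tool_pos'],s['gripper_width'],s['wrist_force'],s['torque'])
d,w=rel(np.array([.651,-.211,.13]),Rdown(YAW))
```

```text
[ 0.65142996 -0.21134143  0.13932602] 0.01062516691572112 [-1.46771925  0.2431219  -5.08329237] [-0.00787759  0.45847    -0.05280945]
d [ 0.0004 -0.0004  0.0093] w [0.0016 0.0009 0.0011] deg 0.1
```

The lid's weight (5 N) is on the wrist with no side force. Next I lift straight up.

Emit:
send_rows([
  {"dx": 0, "dy": 0, "dz": -0.008, "wx": 0, "wy": 0, "wz": 0},
  {"dx": 0, "dy": 0, "dz": -0.02, "wx": 0, "wy": 0, "wz": 0},
  {"dx": 0, "dy": 0, "dz": -0.036, "wx": 0, "wy": 0, "wz": 0},
  {"dx": 0, "dy": 0, "dz": -0.055, "wx": 0, "wy": 0, "wz": 0},
  {"dx": 0, "dy": 0, "dz": -0.075, "wx": 0, "wy": 0, "wz": 0},
])

```text
time_s: 14.45
tool_pos: [0.6516, -0.2113, 0.2163]
eef_rot: [0.688, 0.726, 0.001, 0.001]
wrist_force: [-0.9, -0.0, -3.9]
gripper_width: 0.0102
```

```bash
cat >> h.py <<'E'
MC=np.array([.625,.1945]);MY=np.radians(-8.9)
E
python3 - <<'E'
from h import *
s=arm.sense();print(s['tool_pos'],s['gripper_width'],s['wrist_force'],s['torque'],s['q'])
snap('wrist','w14')
d,w=rel(np.r_[MC,.21],Rdown(MY))
for i in range(1,15): print(i,(d*i/14).round(4),(w*i/14).round(3))
E
```

```text
[ 0.65159749 -0.2112656   0.21628487] 0.010204195660763152 [-0.92749111 -0.02249456 -3.89822911] [-0.05729371  0.02334097 -0.01036632] [ 0.16087969  0.55951421  0.157526    1.49057366 -0.0936563   1.0956419
  0.39160703]
d [ 0.4073 -0.0062  0.0097] w [0.0085 0.0021 0.2095] deg 12.0
1 [ 0.0291 -0.0004  0.0007] [0.001 0.    0.015]
2 [ 0.0582 -0.0009  0.0014] [0.001 0.    0.03 ]
3 [ 0.0873 -0.0013  0.0021] [0.002 0.    0.045]
4 [ 0.1164 -0.0018  0.0028] [0.002 0.001 0.06 ]
5 [ 0.1455 -0.0022  0.0035] [0.003 0.001 0.075]
6 [ 0.1746 -0.0027  0.0042] [0.004 0.001 0.09 ]
7 [ 0.2037 -0.0031  0.0049] [0.004 0.001 0.105]
8 [ 0.2328 -0.0035  0.0055] [0.005 0.001 0.12 ]
9 [ 0.2618 -0.004   0.0062] [0.005 0.001 0.135]
10 [ 0.2909 -0.0044  0.0069] [0.006 0.001 0.15 ]
11 [ 0.32   -0.0049  0.0076] [0.007 0.002 0.165]
12 [ 0.3491 -0.0053  0.0083] [0.007 0.002 0.18 ]
13 [ 0.3782 -0.0057  0.009 ] [0.008 0.002 0.195]
14 [ 0.4073 -0.0062  0.0097] [0.009 0.002 0.209]
```

View pics/w14.png

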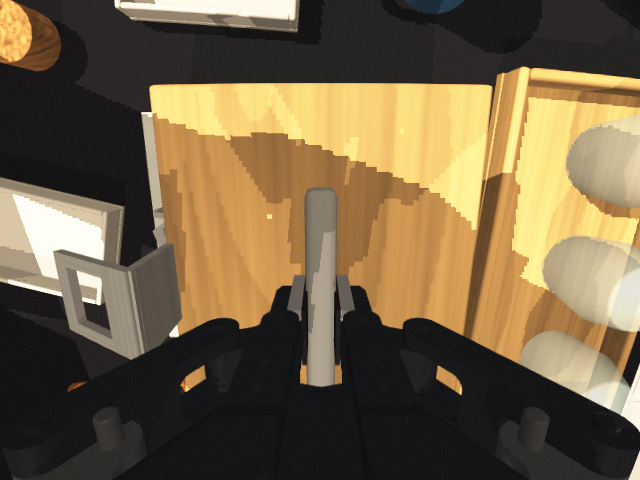

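The lid hangs level, with its far edge at row 85. I carry it over to the mat.

Emit:
send_rows([
  {"dx": 0.008, "dy": 0, "dz": 0, "wx": 0, "wy": 0, "wz": 0.005},
  {"dx": 0.025, "dy": -0.001, "dz": 0, "wx": 0, "wy": 0, "wz": 0.015},
  {"dx": 0.05, "dy": -0.001, "dz": 0, "wx": 0, "wy": 0, "wz": 0.03},
  {"dx": 0.08, "dy": -0.001, "dz": 0, "wx": 0, "wy": 0, "wz": 0.045},
  {"dx": 0.11, "dy": -0.002, "dz": 0, "wx": 0, "wy": 0, "wz": 0.06},
])

```text
time_s: 14.92
tool_pos: [0.643, -0.0999, 0.2135]
eef_rot: [0.71, 0.705, 0.0, 0.001]
wrist_force: [0.6, 0.8, -3.9]
gripper_width: 0.0102
```

Emit:
send_rows([
  {"dx": 0.03, "dy": 0, "dz": 0, "wx": 0, "wy": 0, "wz": 0.015},
  {"dx": 0.06, "dy": -0.001, "dz": 0, "wx": 0, "wy": 0, "wz": 0.03},
  {"dx": 0.09, "dy": -0.001, "dz": 0, "wx": 0, "wy": 0, "wz": 0.045},
  {"dx": 0.12, "dy": -0.001, "dz": 0, "wx": 0, "wy": 0, "wz": 0.06},
  {"dx": 0.15, "dy": -0.002, "dz": 0, "wx": 0, "wy": 0, "wz": 0.075},
])

```text
time_s: 15.33
tool_pos: [0.6418, 0.0506, 0.2135]
eef_rot: [0.735, 0.678, 0.0, 0.001]
wrist_force: [1.3, -0.1, -3.2]
gripper_width: 0.0104
```

Run:
```python
from h import *
s=arm.sense();print(s['tool_pos'],s['gripper_width'],s['wrist_force'])
d,w=rel(np.r_[MC,.20],Rdown(MY))
```

```text
[0.64179394 0.05062121 0.21350591] 0.010436306011305973 [ 1.29932597 -0.09359762 -3.20260824]
d [ 0.142  -0.0285  0.0134] w [0.0018 0.0006 0.074 ] deg 4.2
```

Emit:
send_rows([
  {"dx": 0.035, "dy": -0.008, "dz": 0, "wx": 0, "wy": 0, "wz": 0.02},
  {"dx": 0.07, "dy": -0.016, "dz": 0.004, "wx": 0.001, "wy": 0, "wz": 0.04},
  {"dx": 0.1, "dy": -0.022, "dz": 0.008, "wx": 0.002, "wy": 0, "wz": 0.06},
  {"dx": 0.125, "dy": -0.026, "dz": 0.012, "wx": 0.002, "wy": 0, "wz": 0.072},
  {"dx": 0.137, "dy": -0.028, "dz": 0.013, "wx": 0.002, "wy": 0, "wz": 0.074},
])

```text
time_s: 15.75
tool_pos: [0.6237, 0.1922, 0.1995]
eef_rot: [0.759, 0.652, -0.0, -0.001]
wrist_force: [0.1, 1.3, -4.0]
gripper_width: 0.0102
```

Emit:
send_rows([
  {"dx": 0.002, "dy": 0, "dz": 0, "wx": 0, "wy": 0, "wz": 0},
  {"dx": 0.002, "dy": 0, "dz": 0, "wx": 0, "wy": 0, "wz": 0},
  {"dx": 0.002, "dy": 0, "dz": 0, "wx": 0, "wy": 0, "wz": 0},
])

```text
time_s: 16.0
tool_pos: [0.626, 0.1881, 0.2008]
eef_rot: [0.76, 0.65, -0.0, 0.001]
wrist_force: [1.1, -0.3, -4.1]
gripper_width: 0.0105
```

Run:
```python
from h import *
s=arm.sense();print(s['tool_pos'],s['gripper_width'],s['wrist_force'])
d,w=rel(np.r_[MC,.0615],Rdown(MY))
snap('scene','s15');snap('wrist','w15')
```

```text
[0.62599753 0.18814297 0.20082168] 0.010507418367740265 [ 1.08366148 -0.26589274 -4.08228331]
d [ 0.0063 -0.0021  0.1393] w [ 0.0006  0.0013 -0.0003] deg 0.1
```

View pics/s15.png

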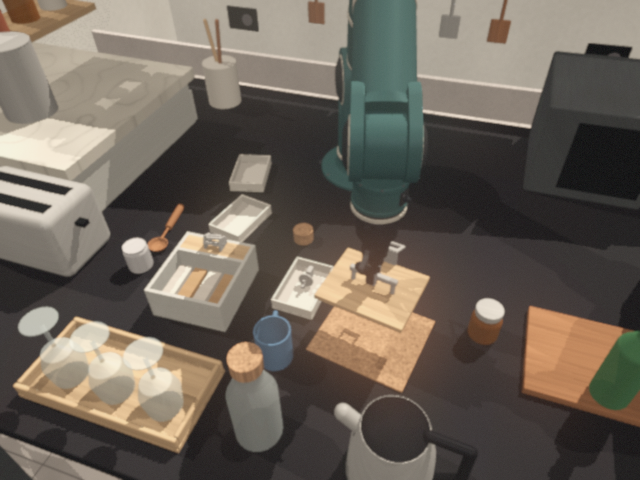

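View pics/w15.png

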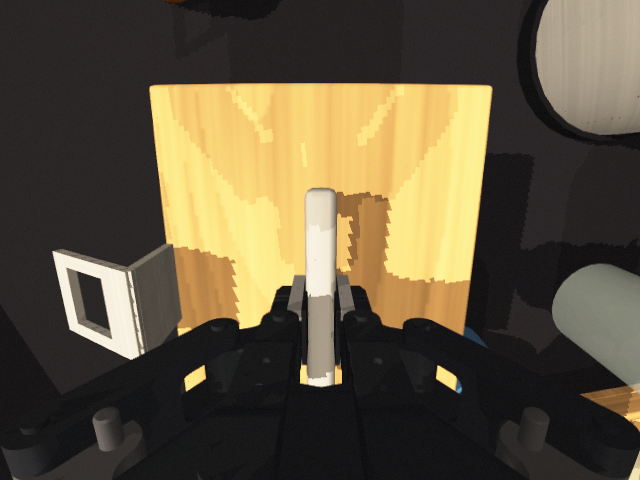

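The lid hangs level over the mat, clear of the mug and kettle. I lower it in stages.

Emit:
send_rows([
  {"dx": 0.002, "dy": -0.001, "dz": 0.02, "wx": 0, "wy": 0, "wz": 0},
  {"dx": 0.004, "dy": -0.002, "dz": 0.045, "wx": 0, "wy": 0.001, "wz": 0},
  {"dx": 0.006, "dy": -0.002, "dz": 0.075, "wx": 0, "wy": 0.001, "wz": 0},
  {"dx": 0.006, "dy": -0.002, "dz": 0.1, "wx": 0, "wy": 0.001, "wz": 0},
  {"dx": 0.006, "dy": -0.002, "dz": 0.115, "wx": 0, "wy": 0.001, "wz": 0},
])

```text
time_s: 16.52
tool_pos: [0.6241, 0.1939, 0.0833]
eef_rot: [0.76, 0.65, -0.001, -0.0]
wrist_force: [0.1, -1.1, -4.7]
gripper_width: 0.0106
```

Emit:
send_rows([
  {"dx": 0, "dy": 0, "dz": 0.003, "wx": 0, "wy": 0, "wz": 0},
  {"dx": 0, "dy": 0, "dz": 0.005, "wx": 0, "wy": 0, "wz": 0},
  {"dx": 0, "dy": 0, "dz": 0.005, "wx": 0, "wy": 0, "wz": 0},
])

```text
time_s: 16.77
tool_pos: [0.6256, 0.1949, 0.0818]
eef_rot: [0.76, 0.65, 0.001, 0.0]
wrist_force: [0.2, -0.1, -2.3]
gripper_width: 0.0104
```

Run:
```python
from h import *
s=arm.sense();print(s['tool_pos'],s['gripper_width'],s['wrist_force'])
d,w=rel(np.r_[MC,.0608],Rdown(MY))
```

```text
[0.6255601  0.19488047 0.08180072] 0.010429742852773313 [ 0.22221552 -0.09761285 -2.262184  ]
d [-0.0005 -0.0005  0.021 ] w [ 0.0016 -0.0007 -0.0003] deg 0.1
```

Emit:
send_rows([
  {"dx": 0, "dy": 0, "dz": 0.005, "wx": 0.001, "wy": 0, "wz": 0},
  {"dx": 0, "dy": 0, "dz": 0.01, "wx": 0.001, "wy": 0, "wz": 0},
  {"dx": 0, "dy": 0, "dz": 0.014, "wx": 0.001, "wy": 0, "wz": 0},
  {"dx": 0, "dy": 0, "dz": 0.017, "wx": 0.001, "wy": 0, "wz": 0},
  {"dx": 0, "dy": 0, "dz": 0.017, "wx": 0.001, "wy": 0, "wz": 0},
])

```text
time_s: 17.18
tool_pos: [0.6247, 0.1953, 0.0634]
eef_rot: [0.76, 0.65, -0.0, -0.0]
wrist_force: [-0.1, 0.6, -4.7]
gripper_width: 0.0107
```

Emit:
send_rows([
  {"dx": 0, "dy": 0, "dz": 0.0005, "wx": 0, "wy": 0, "wz": 0},
  {"dx": 0, "dy": 0, "dz": 0.001, "wx": 0, "wy": 0, "wz": 0},
  {"dx": 0, "dy": 0, "dz": 0.001, "wx": 0, "wy": 0, "wz": 0},
])

```text
time_s: 17.43
tool_pos: [0.6251, 0.1954, 0.0631]
eef_rot: [0.76, 0.65, 0.0, -0.0]
wrist_force: [0.5, 1.1, -4.4]
gripper_width: 0.0102
```

Emit:
send_rows([
  {"dx": 0, "dy": 0, "dz": 0.0005, "wx": 0, "wy": 0, "wz": 0},
  {"dx": 0, "dy": 0, "dz": 0.001, "wx": 0, "wy": 0, "wz": 0},
  {"dx": 0, "dy": 0, "dz": 0.0015, "wx": 0, "wy": 0, "wz": 0},
  {"dx": 0, "dy": 0, "dz": 0.0015, "wx": 0, "wy": 0, "wz": 0},
])

```text
time_s: 17.77
tool_pos: [0.625, 0.1954, 0.0615]
eef_rot: [0.76, 0.65, 0.0, -0.0]
wrist_force: [-0.1, -0.5, -3.7]
gripper_width: 0.0101
```

Emit:
send_rows([
  {"dx": 0, "dy": 0, "dz": 0.0005, "wx": 0, "wy": 0, "wz": 0},
  {"dx": 0, "dy": 0, "dz": 0.0007, "wx": 0, "wy": 0, "wz": 0},
  {"dx": 0, "dy": 0, "dz": 0.0007, "wx": 0, "wy": 0, "wz": 0},
])

```text
time_s: 18.02
tool_pos: [0.625, 0.1954, 0.0609]
eef_rot: [0.76, 0.65, 0.0, -0.0]
wrist_force: [-0.5, 0.1, -4.0]
gripper_width: 0.0104
```

Emit:
send_rows([
  {"dx": 0, "dy": 0, "dz": 0.0005, "wx": 0, "wy": 0, "wz": 0},
  {"dx": 0, "dy": 0, "dz": 0.0007, "wx": 0, "wy": 0, "wz": 0},
  {"dx": 0, "dy": 0, "dz": 0.0007, "wx": 0, "wy": 0, "wz": 0},
])

```text
time_s: 18.27
tool_pos: [0.625, 0.1954, 0.0608]
eef_rot: [0.76, 0.65, 0.0, -0.0]
wrist_force: [-5.9, -1.3, 8.4]
gripper_width: 0.0107
```

Emit:
send_rows([
  {"dx": 0, "dy": 0, "dz": 0.0003, "wx": 0, "wy": 0, "wz": 0},
  {"dx": 0, "dy": 0, "dz": 0.0005, "wx": 0, "wy": 0, "wz": 0},
  {"dx": 0, "dy": 0, "dz": 0.0005, "wx": 0, "wy": 0, "wz": 0},
])

```text
time_s: 18.52
tool_pos: [0.625, 0.1954, 0.0608]
eef_rot: [0.76, 0.65, 0.0, -0.0]
wrist_force: [-8.0, -2.5, 15.7]
gripper_width: 0.0104
```

The lid touched down at TCP z = 0.0608, as predicted. I take the pressure off and release.

Emit:
send_rows([
  {"dx": 0, "dy": 0, "dz": -0.0004, "wx": 0, "wy": 0, "wz": 0},
  {"dx": 0, "dy": 0, "dz": -0.0007, "wx": 0, "wy": 0, "wz": 0},
  {"dx": 0, "dy": 0, "dz": -0.0007, "wx": 0, "wy": 0, "wz": 0},
])

```text
time_s: 18.77
tool_pos: [0.625, 0.1954, 0.0608]
eef_rot: [0.76, 0.65, 0.0, -0.0]
wrist_force: [-4.8, -1.5, 8.4]
gripper_width: 0.0106
```

Emit:
send_rows([
  {"dx": 0, "dy": 0, "dz": 0, "wx": 0, "wy": 0, "wz": 0},
  {"dx": 0, "dy": 0, "dz": 0, "wx": 0, "wy": 0, "wz": 0},
  {"dx": 0, "dy": 0, "dz": 0, "wx": 0, "wy": 0, "wz": 0},
  {"dx": 0, "dy": 0, "dz": 0, "wx": 0, "wy": 0, "wz": 0},
  {"dx": 0, "dy": 0, "dz": 0, "wx": 0, "wy": 0, "wz": 0},
], fingers=0.06)

```text
time_s: 19.18
tool_pos: [0.6251, 0.1954, 0.0603]
eef_rot: [0.76, 0.65, 0.0, -0.0]
wrist_force: [-0.7, -0.0, -0.3]
gripper_width: 0.0602
```

Run:
```python
from h import *
s=arm.sense();print(s['tool_pos'],s['gripper_width'],s['wrist_force'])
snap('wrist','w16')
```

```text
[0.62505044 0.19535158 0.06027048] 0.06024618041129161 [-0.73160268 -0.03894828 -0.28984073]
```

View pics/w16.png

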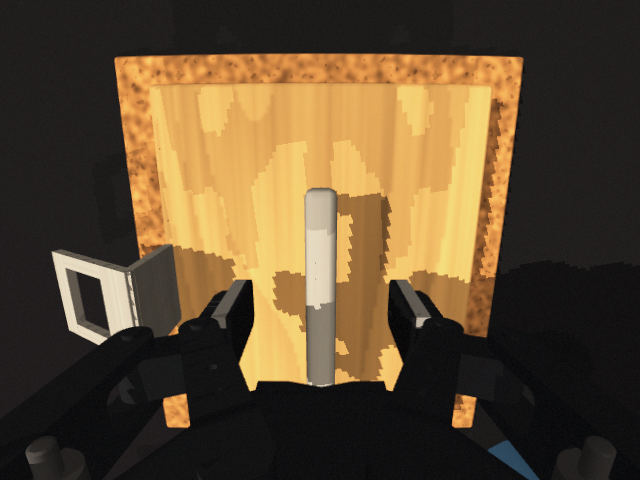

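The lid sits square on the mat with even margins, and the fingers are clear of the bar (left pad 235, right pad 405, bar 320). I retreat straight up.

Emit:
send_rows([
  {"dx": 0, "dy": 0, "dz": -0.01, "wx": 0, "wy": 0, "wz": 0},
  {"dx": 0, "dy": 0, "dz": -0.03, "wx": 0, "wy": 0, "wz": 0},
  {"dx": 0, "dy": 0, "dz": -0.06, "wx": 0, "wy": 0, "wz": 0},
  {"dx": 0, "dy": 0, "dz": -0.1, "wx": 0, "wy": 0, "wz": 0},
  {"dx": 0, "dy": 0, "dz": -0.14, "wx": 0, "wy": 0, "wz": 0},
])

```text
time_s: 19.65
tool_pos: [0.6245, 0.1951, 0.2023]
eef_rot: [0.76, 0.65, -0.0, -0.0]
wrist_force: [0.3, -0.1, 0.4]
gripper_width: 0.06
```

Emit:
send_rows([
  {"dx": -0.02, "dy": 0, "dz": -0.035, "wx": 0, "wy": 0, "wz": 0},
  {"dx": -0.04, "dy": 0, "dz": -0.07, "wx": 0, "wy": 0, "wz": 0},
  {"dx": -0.055, "dy": 0, "dz": -0.1, "wx": 0, "wy": 0, "wz": 0},
  {"dx": -0.06, "dy": 0, "dz": -0.12, "wx": 0, "wy": 0, "wz": 0},
  {"dx": -0.06, "dy": 0, "dz": -0.125, "wx": 0, "wy": 0, "wz": 0},
])

```text
time_s: 20.07
tool_pos: [0.6167, 0.1342, 0.3305]
eef_rot: [0.76, 0.649, 0.003, 0.001]
wrist_force: [0.2, 0.7, -0.1]
gripper_width: 0.06
```

Run:
```python
from h import *
np.set_printoptions(precision=4,suppress=True)
p,dd,s=snap('wrist','w17');print(s['tool_pos'],s['wrist_force']);snap('scene','s17')
C=cam('wrist',s['tool_pos'],s['eef_rot']);P=cloud(C,dd)
# lid outline: points with z ~ .026 over the mat
m=((P[...,2]>.016)&(P[...,2]<.038)&(abs(P[...,0]-.625)<.1)&(abs(P[...,1]-.195)<.13)).astype(np.uint8);m[300:]=0
m=cv2.morphologyEx(m,cv2.MORPH_OPEN,np.ones((5,5)));c=max(cv2.findContours(m,0,2)[0],key=cv2.contourArea)
print('lid',cv2.minAreaRect((onplane(C,c[:,0]+0.,.026)[:,:2]*1000).astype(np.float32)))
Q=P[m>0];A=np.c_[Q[:,:2],np.ones(len(Q))];k=np.linalg.lstsq(A,Q[:,2],rcond=None)[0];print('plane slope',k[:2],'z mean',Q[:,2].mean())
```

```text
[0.6167 0.1342 0.3305] [ 0.2029  0.6884 -0.1412]
lid ((626.3681640625, 194.8551483154297), (182.96307373046875, 150.80047607421875), 81.02172088623047)
plane slope [-0.0004 -0.0011] z mean 0.025992844275537393
```

View pics/w17.png

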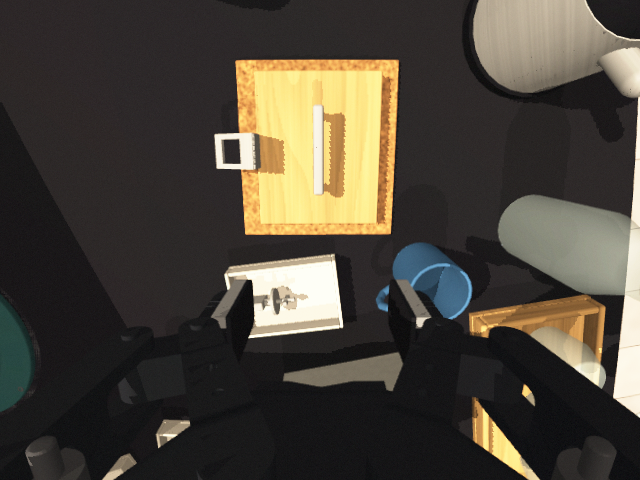

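View pics/s17.png

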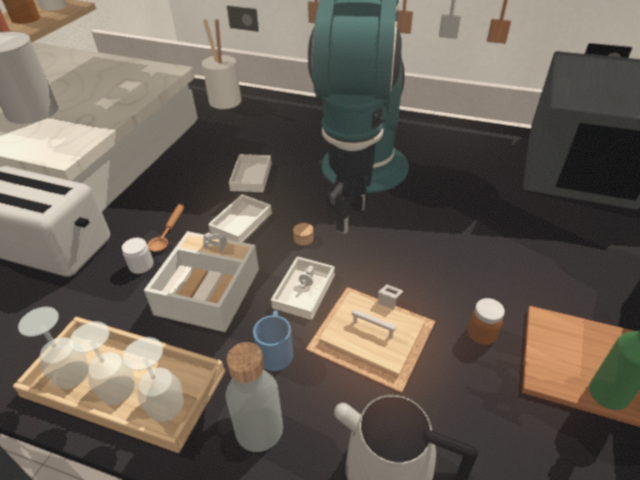

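The lid lies flat on the mat at (0.626, 0.195), slope about 0.001. The pin is in the dish at (283,300), and the mug, jar, spoon, tin and stopper all look unmoved. I let the arm settle and hand in.

Emit:
send_rows([
  {"dx": 0, "dy": 0, "dz": 0, "wx": 0, "wy": 0, "wz": 0},
  {"dx": 0, "dy": 0, "dz": 0, "wx": 0, "wy": 0, "wz": 0},
  {"dx": 0, "dy": 0, "dz": 0, "wx": 0, "wy": 0, "wz": 0},
])

```text
time_s: 20.42
tool_pos: [0.6154, 0.1364, 0.324]
eef_rot: [0.759, 0.651, -0.001, -0.001]
wrist_force: [0.3, -0.1, -0.4]
gripper_width: 0.0599
```

```bash
python3 -c "
from h import *
print(arm.sense()['dq'].round(3), hand_in())"
```

```text
the job is handed in; nothing more can be done
[ 0.001 -0.001  0.002 -0.007  0.002  0.002 -0.001] None
```

The job is done and was handed in at about 20.4 s.

- **Pin:** I gripped it by the wing and felt for the slot. It stopped hard at 0°, 25° and 37°, and at 49° it rose about 4.5 mm and caught. At about 53.5° it slid out freely. The test pulls peaked at about 31 N. I laid it in the leftmost of the three white dishes, and the last pictures show it lying on the floor of that dish.
- **Lid:** I lifted it by its handle with no side force and set it on the mat, pressing with about 16–20 N at touchdown before easing off and releasing. My last measurement puts its centre at (0.626, 0.195) m, against the mat's at (0.625, 0.1945) m. It lies square to the mat, with a slope of about 0.001 and its top at 26 mm, which means it is resting flat.
- **Everything else:** by eye in the last scene view, the mug, jar, spoon, tin and stopper stand where they were; I did not measure them. The arm was still and touching nothing at hand-in.
- **Checks that disagreed:** the mat and dish outlines from the fixed cameras came out the wrong size, so I used the wrist-camera measurements, which matched the given sizes. The first two move calls were refused because not every value was given, and nothing moved.

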